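# Index the gluing dial by one nest with its hand wheel

## Robot

A 6-joint arm with a two-finger parallel gripper is mounted at the origin on a cart in front of the work surface, level with it; the furniture and walls round the work are solid. World frame = base frame: x ahead of the robot, y to its left, z up, the work surface at z = 0. Lengths are in m, angles in rad, forces in N, time in s.
With the tool pointing down it reaches from about 0.35 to 0.975 m from the base axis. Payload 4.9 kg.
Tool frame: the origin (TCP) lies at the very end of the fingers, on their centre line; the grasp point (between the pads) lies 19 mm behind it; z points along the fingers, y is the direction in which the jaws open and shut (so a half turn about z gives the same grasp; the last joint's range is limited). The gripper opens to 85 mm and grips with 20 to 120 N. Pads are 22 mm wide; open, the fingers measure 114 mm over their backs; the gripper's body (76 mm by 85 mm) begins 54 mm behind the grasp point. The pads swing forward as they close: fully open they stand 13 mm farther back than shut.
Start: joints at [1.131, 0.053, 1.613, -0, 1.476, -0.119], TCP at [0.197, 0.593, 0.203] pointing down, gripper open.
Joint ranges: [-3.01, 3.01], [-1.01, 2.22], [0.06, 2.58], [-1.02, 4.17], [0.09, 2.62], [-3.14, 3.14]. Speed limits (rad/s): [2.57, 2.57, 3.14, 3.14, 3.14, 3.14].

## Interface

Orientations are given as a unit quaternion [w, x, y, z].
In Python, from plant import state, grab_frame, camera_model, job_done, search_frame, masks_of, place_of gives the robot as it stands.
- The arm moves only by the tool drive_tool, never from a script. Its argument "series" is a list of rows, each a list of 2 entries, a list of its own where there are three numbers: the shift along the world's x, y, z in m, then the turn, a rotation vector about the world's x, y, z in degrees. A call has 1 to 8 rows; each row is the pose to reach, as a shift and turn from the pose commanded when the call began; what a row does not reach only later rows make up. A row lasts 1/10 s, in which the tool goes at most 50 mm and 8.59 degrees, less where a joint would pass 70% of its speed; a pose out of reach is approached as far as the arm can. A call with a gripper value outside its range is refused whole. "fingers" is the closure, from -1 (fully open) to 1 (shut), so that 0 is half open, set as the call begins (left out, the last holds). The fingers move at their own pace and stop on an object; the grip force is fixed at half the most. Time passes only in rows, so rows that repeat a pose let the fingers close. It gives the time, the measured TCP pose, the force and the opening at its end, in the units of the state.
- state(): the state, without advancing time (a new reading comes with each control period).
- grab_frame(name): name is "scene" or "top"; returns the picture (420x560x3 uint8, red, green, blue); there is no depth.
- camera_model(name): a dict with "fovy" (degrees; the focal length in pixels is half the picture's height over the tangent of half this angle, whatever the lens; pixels are square), "cx", "cy" (the principal point, pixels), "rvec" (rotation vector, rad) and "tvec" (3), from world to camera coordinates, as OpenCV has them. Camera axes: x right, y down, z forward; pixel columns grow to the right and rows downward; lengths in m; the calibration is good to about 2 mm. A picture is of the moment at which its call begins. camera_model takes no time and is no camera call.
- job_done(): hands the job in, once; it reports no verdict.
Trained networks look in the newest picture that a camera, given by its name, has taken for a name from the list of things; names that differ only in an ending like _2 or _b are one class to them, and where a whole thing is asked for, a point or a joint stands for the part that bears it (a point fixed in the world has none). Each returns a list of dicts, best first, with "confidence" (0 to 1); they miss things now and then, are a little off and sometimes report something else, mostly with a low value. They report only what shows in the picture. A call takes as long as a camera call. They do not tell look-alikes from the thing itself.
- search_frame(camera, name): "location" ([x, y, z] in m, in world coordinates, good to about 4 mm: the middle of the surface that is visible of it).
- masks_of(camera, name): "pixels" (420x560 bool, what is visible of it).
- place_of(camera, name): "location" ([x, y, z] in m, in world coordinates, good to about 4 mm: a listed point, or the origin of a listed thing).
The state is a dict: "time": time; "joint_pos": joint angles; "joint_vel": joint speeds; "joint_efforts": joint torques, N m; "tool_pos": TCP position; "tool_rot": TCP orientation; "contact_force": force on the tool from outside, world axes, zero at the start; "ft_torque": the same for the moment, N m; "gripper_width": opening from 0.0 (shut) to 1.0 (fully open).
Only numpy, scipy, OpenCV 4.12 (cv2) and the standard library are available. Lean on these libraries where they do the work, as an engineer would, in place of code of your own. Each camera call takes 0.05 s, during which the arm holds its last target.

## Task

Bring the open-topped puck under the glue nozzle: with the fingertips push the lock lever out by its upright knob, away from the wheel until its roller is well clear of the index disc, push the hand wheel clockwise (seen from above) by its upright handle through exactly one full turn, then push the lever back in until its roller is fully home in the disc's notch. Push only and keep it light: grip or lift nothing, leave all three pucks sitting in their nests and do not disturb the things lying round about.

Things in the scene. Friction and masses are not known exactly. Their poses are not given: they have to be found in the camera images.
- fixture: Fixed grey cast base, pear-shaped, of a gluing fixture. Origin on the hand wheel's upright axis at bench level; z up, x from the wheel toward the dial (to the left seen from the robot), y roughly toward the robot. Flange 14 mm thick, radius 95 mm round the wheel axis, 108 mm round the dial axis at x = 172 mm. A post at x = 294 mm, 199 mm tall, holds the glue bottle nozzle-down, its top at 209 mm
- wheel_axis (a point): point on the wheel's axis, 100 mm above the bench. The wheel is dark steel: four spokes, a round rim of 65 mm mean radius and 15 mm thickness (top 108 mm above the bench), hub up to 116 mm. Below it on the same shaft is the flat index disc (radius 50 mm, 54 to 64 mm above the bench) with one V notch in its edge
- wheel_handle (a point): half-way up the wheel's upright black handle, 135 mm above the bench, 65 mm from the wheel's axis. A round post, 20 mm in diameter, standing on the rim from 108 to 159 mm above the bench. It starts on the wheel's far side (fixture -y), the place where the notch faces the lock roller. Clockwise takes it first to the right (fixture -x), then toward the robot (+y), then left (+x)
- index_wheel (a joint): angle of the hand wheel, rad; 0 at the start, grows when turned clockwise seen from above; one full turn is 6.283. About 2 N at the handle turns it once unlocked; it stays where it is left and does not coast. Enclosed gears (6 to 1) turn the dial the other way, one nest per turn of the wheel
- lever_pivot (a point): the lock lever's upright pivot pin, 70 mm above the bench, at x = -58, y = -55 mm in the fixture's frame. The lever is a flat steel bar along the wheel's right side from here to the knob, 67 to 73 mm above the bench, with a 10 mm roller on its underside 57 mm from the pivot, which sits in the index disc's notch
- lever_knob (a point): half-way up the upright black knob at the free end of the lock lever, 105 mm above the bench. Knob: round, 14 to 19 mm in diameter, from 73 to 121 mm above the bench. With the lever home it stands at x = -60, y = +88 mm in the fixture's frame (near side of the wheel, to the right), 143 mm from the lever's pivot
- lock_lever (a joint): angle of the lock lever, rad: 0 = home, roller in the notch, wheel locked (start); grows as the knob swings right, away from the wheel (fixture -x), 14 mm per 0.1 rad, to a rubber stop at 0.32. Roller clear of the disc above 0.19. 2 N at the knob moves it; it stays put. Pushed in to its rubber stop, the roller centres the wheel if within 0.1 rad of a whole turn, else the disc's edge stops it
- dial (a joint): angle of the dial, rad, counter-clockwise from above: one sixth of the wheel's angle. The dial is an aluminium plate of 105 mm radius, top 62 mm above the bench, with six nests at 63 mm radius, each marked by a ring and small upright pins 14 mm tall
- puck_c: the open-topped black puck (no white cap, a pale ring round its open top), 54 mm across and 42 mm tall, loose in the nest just before the nozzle, one sixth of a turn clockwise from it. Origin at the centre of its underside, z up
- puck_b: black puck with a flat white cap, 54 mm across, 44 mm tall, loose in the nest that starts under the nozzle. Origin at the centre of its underside
- puck_a: another black puck with a flat white cap, same size, loose in the nest just past the nozzle. Origin at the centre of its underside
- nest_a (a point): centre of puck_a's nest on the dial's top face; moves with the dial
- nest_b (a point): centre of puck_b's nest, likewise
- nest_c (a point): centre of puck_c's nest, likewise
- nozzle_tip (a point): tip of the downward black nozzle of the fixed red glue bottle, 117 mm above the bench, over the dial's left end (fixture +x)
- cap_a: loose white cap, 48 mm across and 9 mm high, on the bench on the near side of the dial; leave alone. Origin under its centre
- tweezers: loose steel tweezers, 118 mm long, on the bench beyond the fixture; leave alone. Origin under the middle
- marker: loose black marker pen, 118 mm long, near the bench's front edge at the right; leave alone
- ring_gauge: loose steel plug gauge, 32 mm across and 40 mm tall, at the right; leave alone
- driver_red: loose screwdriver, 180 mm long, at the right; leave alone
- side_cutter: loose side cutter, 127 mm long, lying flat at the left; leave alone
- tape_0: loose roll of brown tape lying flat, about 70 mm across and 24 mm high, at the left; leave alone
There are look-alikes about, which are no part of the job. What is shaped like the puck_b but blue or pink is not meant.

How it is judged:
On the way, in this order (a step that is already met when the one before it is completed fails the run):
1. the lock lever is pushed out, roller clear of the disc, the wheel still at its start (value of joint lock_lever above 0.2 rad and value of joint index_wheel between -0.2 and 0.2 rad), for 0.1 s.
2. the wheel is half-way round clockwise with the lever still out (value of joint lock_lever above 0.18 rad and value of joint index_wheel above 3 rad), for 0.1 s.
3. the wheel is brought to one full turn (within 0.2 rad), the lever still out (value of joint lock_lever above 0.18 rad and value of joint index_wheel between 6.083 and 6.483 rad), for 0.1 s.
At the end, for the whole second after the job is handed in: The lock lever is home (below 0.03 rad), the wheel at rest one full turn on from its start (6.283 within 0.06 rad), the open puck upright with its axis within 8 mm of the nozzle, and each puck within 8 mm of its nest's centre (value of joint lock_lever below 0.03 rad and value of joint index_wheel between 6.223 and 6.343 rad and horizontal distance between puck_c and nozzle_tip below 0.008 m and angle between puck_c's own z axis and vertical below 0.1 rad and distance between puck_a and nest_a below 0.008 m and distance between puck_b and nest_b below 0.008 m and distance between puck_c and nest_c below 0.008 m and angular speed of index_wheel below 0.05 rad/s); the robot touches nothing.
It fails at once if a puck is lifted or knocked out of its nest (over 12 mm off its centre) (distance between puck_a and nest_a above 0.012 m or distance between puck_b and nest_b above 0.012 m or distance between puck_c and nest_c above 0.012 m).
It fails at once if the wheel or the lever is gripped or shoved hard (over 40 N from the fingers) (contact force between the fingers and index_wheel above 40 N or contact force between the fingers and lock_lever above 40 N).
It fails at once if a bystander is moved by more than 20 mm (distance of any of cap_a, tweezers, marker, ring_gauge, driver_red, side_cutter, tape_0 from where it was at the start of the episode above 0.02 m).
It also fails if it takes over 72 s, if anything falls off the work surface, if the arm or the gripper's body presses on something with over 40 N, if the wrist force passes 120 N, or if a joint passes its speed limit or range.

## Working session

There is one attempt and no reset: what is moved stays moved. The work goes in short steps, Python scripts to look and compute and a tool call to move; the robot and the scene stay as the last step left them, time stands still between calls to the robot, and variables do not carry over. Pictures are saved under pics/ and viewed, and the job is handed in when it is done.

Besides the shell and the picture viewer there is one more tool, called after "Emit:" by a JSON object that holds its "api" and its "payload". drive_tool: Moves the arm, as the interface text tells. Its arguments: {"type":"object","properties":{"series":{"type":"array","items":{"type":"array"}},"fingers":{"type":"number"}},"required":["series"]}

```bash
mkdir -p pics; python3 - <<'E'
from plant import *
import cv2
for n in ("scene","top"):
    cv2.imwrite(f"pics/{n}0.png",cv2.cvtColor(grab_frame(n),cv2.COLOR_RGB2BGR))
    m=camera_model(n);print(n,m)
    for t in ("fixture","wheel_axis","wheel_handle","lever_pivot","lever_knob","nozzle_tip","puck_c"):
        print(t,[( [round(float(v),4) for v in d["location"]],round(d["confidence"],2)) for d in place_of(n,t)][:3])
s=state();print(s["time"],s["tool_pos"],s["tool_rot"],s["contact_force"],s["gripper_width"])
E
```

```text
scene {'fovy': 57.23737755231673, 'cx': 281.4997953412182, 'cy': 213.17577091644424, 'rvec': array([ 2.26572334, -0.86642087,  0.33970922]), 'tvec': array([-0.41545231,  0.33750709,  0.83981073])}
fixture [([0.556, -0.1409, 0.0016], 0.76)]
wheel_axis [([0.5553, -0.1436, 0.1024], 0.59), ([0.5578, -0.1407, -0.0003], 0.39)]
wheel_handle [([0.6183, -0.1715, 0.1353], 0.56), ([0.5887, 0.0683, 0.0634], 0.36)]
lever_pivot [([0.5788, -0.215, 0.0712], 0.91)]
lever_knob [([0.6538, 0.0719, 0.1212], 0.7), ([0.4539, -0.1593, 0.1094], 0.64)]
nozzle_tip [([0.6503, 0.072, 0.1192], 0.98)]
puck_c [([0.6901, 0.0253, 0.0621], 0.87), ([0.6479, 0.2537, -0.0002], 0.82), ([0.5426, 0.2549, 0.0017], 0.81)]
top {'fovy': 55.750551292801504, 'cx': 283.6075040855334, 'cy': 209.328076391449, 'rvec': array([ 2.11469615, -2.12894276,  0.21040965]), 'tvec': array([3.94641612e-04, 5.74282727e-01, 1.27738151e+00])}
fixture [([0.5574, -0.1348, 0.001], 0.74)]
wheel_axis [([0.554, -0.1388, 0.0973], 0.88)]
wheel_handle [([0.6153, -0.1649, 0.1336], 0.73)]
lever_pivot [([0.5811, -0.212, 0.072], 0.94), ([0.616, -0.162, 0.133], 0.56)]
lever_knob [([0.4511, -0.1615, 0.1042], 0.45)]
nozzle_tip [([0.6486, 0.0713, 0.119], 0.97)]
puck_c [([0.7254, 0.2241, -0.0026], 0.68), ([0.6901, 0.0216, 0.0601], 0.65), ([0.5891, 0.0668, 0.062], 0.64)]
0.8 [0.19707022 0.5930932  0.20252059] [4.94749545e-06 1.59712417e-01 9.87163585e-01 2.58964598e-06] [-0.1393882  -0.63893594  0.01855896] 1.0000725267274473
```

View pics/scene0.png

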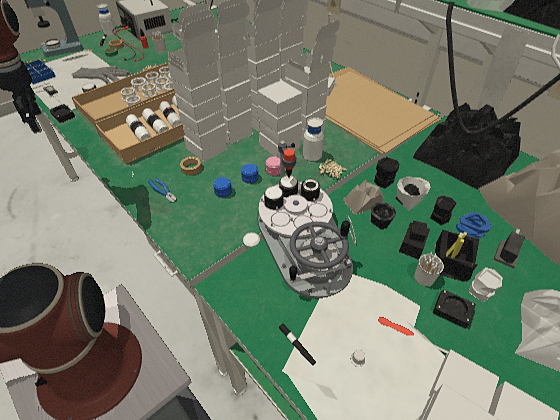

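View pics/top0.png

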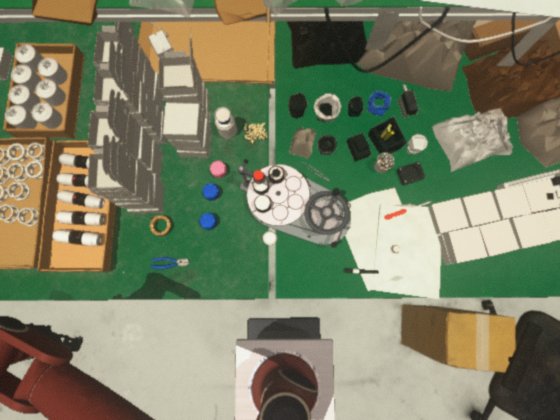

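The wheel fixture lies at about (318,248) in the scene picture and (328,210) in the top one. Candidates:
- **Knob:** the black post near the wheel at scene (293,272), against the handle at (345,229) and the nozzle.
- **Puck_c:** the open puck at scene (310,188), against the two white-capped pucks and the blue and pink ones at (222,187), (250,173) and (273,165).

Next I'll fit the fixture frame and check it in a crop.

```bash
cat > h.py <<'E'
import numpy as np,cv2
from plant import *
def proj(n,P):
    m=camera_model(n);f=210/np.tan(np.radians(m["fovy"])/2)
    K=np.array([[f,0,m["cx"]],[0,f,m["cy"]],[0,0,1.]])
    return cv2.projectPoints(np.float64(P).reshape(-1,3),m["rvec"],m["tvec"],K,None)[0][:,0]
F={"fixture":(0,0,0),"wheel_axis":(0,0,.1),"wheel_handle":(0,-.065,.135),"lever_pivot":(-.058,-.055,.07),"lever_knob":(-.060,.088,.105),"nozzle_tip":(.235,0,.117)}
def crop(n,name,pts,c,h=50,k=6,img=None):
    im=cv2.cvtColor(grab_frame(n),cv2.COLOR_RGB2BGR)
    x0,y0=int(c[0]-h*4/3),int(c[1]-h)
    x0=max(x0,0);y0=max(y0,0)
    cr=cv2.resize(im[y0:y0+2*h,x0:x0+int(h*8/3)],None,fx=k,fy=k,interpolation=cv2.INTER_CUBIC)
    for p in proj(n,pts): cv2.drawMarker(cr,(int((p[0]-x0+.5)*k),int((p[1]-y0+.5)*k)),(0,0,255),cv2.MARKER_CROSS,10,1)
    cv2.imwrite(f"pics/{name}.png",cr)
E
python3 - <<'E'
from h import *
A=[];B=[]
for n in("scene","top"):
    for t,p in F.items():
        d=[x for x in place_of(n,t)]
        g={"fixture":(.556,-.138),"wheel_axis":(.555,-.14),"wheel_handle":(.614,-.166),"lever_pivot":(.582,-.215),"lever_knob":(.45,-.159),"nozzle_tip":(.649,.0715)}[t]
        d=[x for x in d if np.hypot(x["location"][0]-g[0],x["location"][1]-g[1])<.015 and abs(x["location"][2]-p[2])<.02]
        if d: A.append(p[:2]);B.append(d[0]["location"][:2])
A=np.array(A);B=np.array(B)
Ac,Bc=A-A.mean(0),B-B.mean(0)
th=np.arctan2((Ac[:,0]*Bc[:,1]-Ac[:,1]*Bc[:,0]).sum(),(Ac*Bc).sum())
R=np.array([[np.cos(th),-np.sin(th)],[np.sin(th),np.cos(th)]])
o=B.mean(0)-R@A.mean(0)
print(np.degrees(th),o);print(np.round((A@R.T+o-B)*1000,1))
np.savez("fit.npz",R=R,o=o)
P=[list(R@np.array(p[:2])+o)+[p[2]] for p in F.values()]
P+= [list(R@(.065*np.array([np.cos(a),np.sin(a)]))+o)+[.108] for a in np.arange(0,6.28,.5)]
crop("scene","c1",P,(312,240),50,6);crop("top","c2",P,(310,205),50,6)
E
```

```text
66.08983159977497 [ 0.5555626 -0.1405816]
[[-0.4  0.3]
 [ 0.3  3. ]
 [-3.3  4.6]
 [ 3.5 -0.9]
 [-3.1 -0.5]
 [ 0.5  2.3]
 [-1.8 -5.8]
 [ 1.6 -1.8]
 [-0.3 -2. ]
 [ 1.2 -3.9]
 [-0.3  1.7]
 [ 2.2  3. ]]
```

```bash
python3 - <<'E'
import cv2
E
ls pics
```

```text
c1.png
c2.png
scene0.png
top0.png
```

View pics/c1.png

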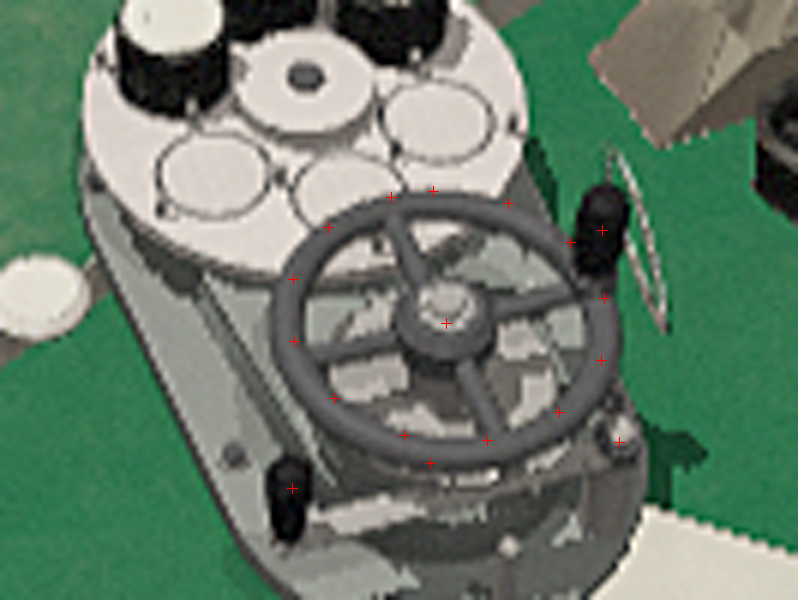

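View pics/c2.png

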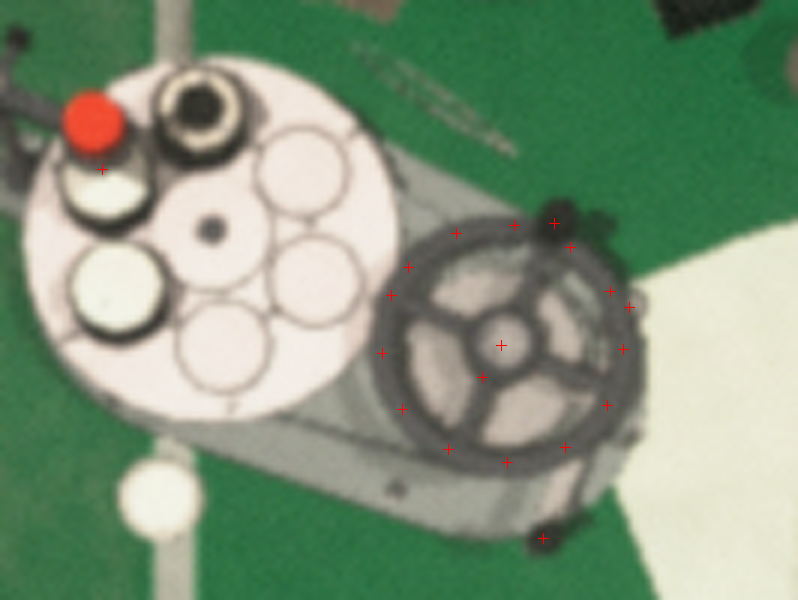

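The fit agrees with both crops: residuals are within about 5 mm, and the crosses sit on the knob, handle, pivot and rim. The open puck shows at (200,110) in the top crop, one nest clockwise of the nozzle. I'll close the fingers and travel to above the gap between wheel and knob.

Emit:
{"api": "drive_tool", "payload": {"series": [[[0.01,-0.03,0.03],[0,0,-1]],[[0.026,-0.072,0.057],[0,0,-2]],[[0.043,-0.118,0.057],[0,0,-3]],[[0.06,-0.164,0.057],[0,0,-4]],[[0.076,-0.21,0.057],[0,0,-5]],[[0.092,-0.256,0.057],[0,0,-5.5]],[[0.108,-0.302,0.057],[0,0,-5.5]],[[0.125,-0.348,0.057],[0,0,-5.5]]], "fingers": 1}}

```text
time: 2.3
tool_pos: [0.3222, 0.2434, 0.2598]
tool_rot: [0.001, 0.206, 0.978, 0.0]
contact_force: [1.1, 0.8, 0.2]
gripper_width: -0.001
```

Emit:
{"api": "drive_tool", "payload": {"series": [[[0.016,-0.046,0],[0,0,0]],[[0.032,-0.092,0],[0,0,0]],[[0.05,-0.138,0],[0,0,0]],[[0.067,-0.184,0],[0,0,0]],[[0.084,-0.23,0],[0,0,0]],[[0.1,-0.276,0],[0,0,0]],[[0.118,-0.322,0],[0,0,0]],[[0.1355,-0.3728,0],[0,0,0]]]}}

```text
time: 3.1
tool_pos: [0.4567, -0.1264, 0.2598]
tool_rot: [0.001, 0.207, 0.978, 0.0]
contact_force: [0.7, -0.0, -0.3]
gripper_width: 0.003
```

Emit:
{"api": "drive_tool", "payload": {"series": [[[0,0,-0.04],[0,0,0]],[[0,0,-0.08],[0,0,0]],[[0,0,-0.12],[0,0,0]],[[0,0,-0.12],[0,0,0]]]}}

```text
time: 3.5
tool_pos: [0.452, -0.1225, 0.133]
tool_rot: [-0.006, 0.207, 0.978, 0.001]
contact_force: [-0.4, 0.2, -0.5]
gripper_width: 0.002
```

```bash
cat >> h.py <<'E'
z=np.load("fit.npz");R=z["R"];o=z["o"]
def W(x,y,zz=None):
    p=R@np.array([x,y])+o
    return p if zz is None else [p[0],p[1],zz]
def FX(p): return R.T@(np.array(p[:2])-o)
E
python3 - <<'E'
from h import *
s=state();p=s["tool_pos"];print(p,FX(p)*1000)
crop("scene","d1",[p,W(-.06,.088,.121)],(312,240),50,6);crop("top","d2",[p,W(-.06,.088,.121)],(310,205),50,6)
E
```

```text
[ 0.45203874 -0.12247345  0.13303759] [-25.4044764 101.9789603]
```

View pics/d1.png

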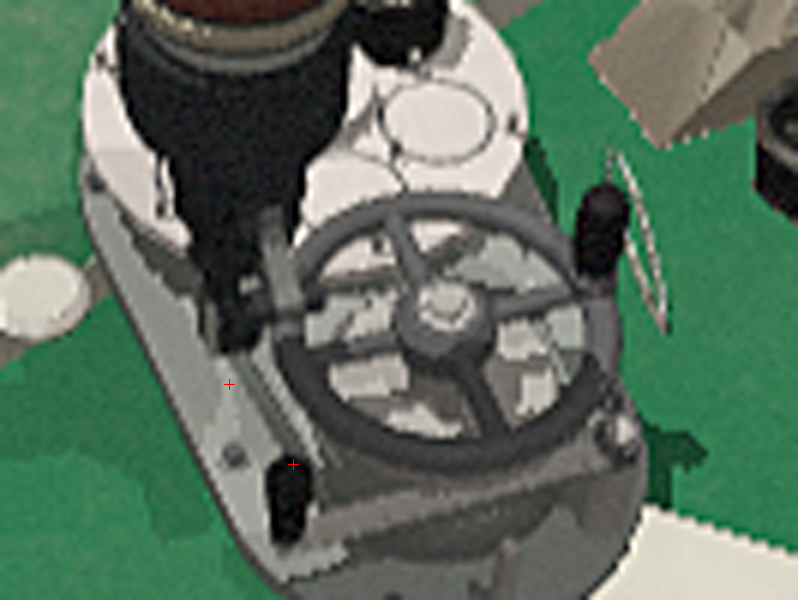

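View pics/d2.png

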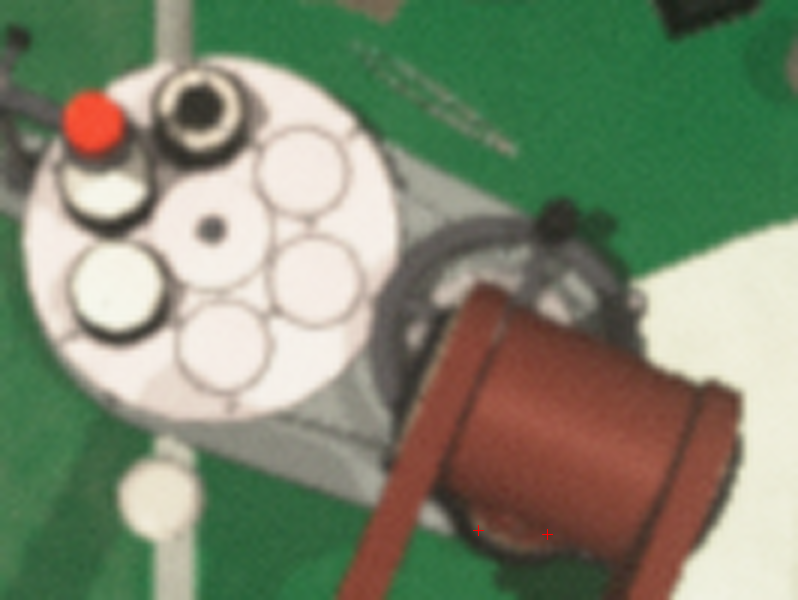

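Emit:
{"api": "drive_tool", "payload": {"series": [[[0,0,0],[0,0,0]],[[0,0,0],[0,0,0]]]}}

```text
time: 3.8
tool_pos: [0.4581, -0.1248, 0.1427]
tool_rot: [0.003, 0.207, 0.978, -0.001]
contact_force: [0.5, -0.4, -0.0]
gripper_width: 0.006
```

```bash

python3 - <<'E'
from h import *
s=state();p=s["tool_pos"];print(p,FX(p)*1000,s["contact_force"],s["joint_vel"])
crop("scene","d3",[p,W(-.06,.088,.121)],(285,240),30,10)
E
```

```text
[ 0.4581499  -0.12482667  0.14269044] [-25.07887645  95.438479  ] [ 0.47426771 -0.42840233 -0.02229604] [ 9.68228603e-05  1.19129163e-03  7.50650706e-03 -8.23621669e-04
 -2.91993494e-03 -9.46240870e-04]
```

View pics/d3.png

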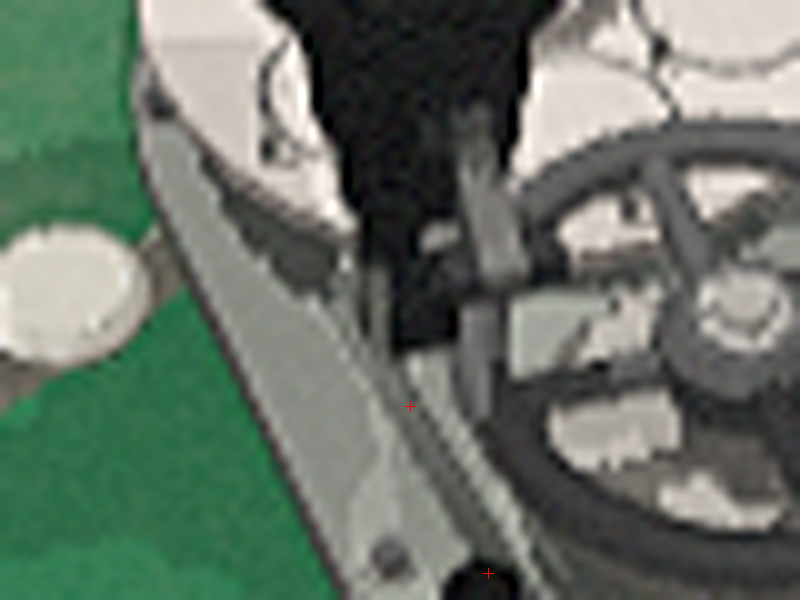

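The shut fingertips show at about (425,350) in the crop. That is slightly above the projected TCP at (410,405) and between rim and knob, with room on both sides. I'll descend there.

Emit:
{"api": "drive_tool", "payload": {"series": [[[0,0,-0.015],[0,0,0]],[[0,0,-0.03],[0,0,0]],[[0,0,-0.045],[0,0,0]],[[0,0,-0.054],[0,0,0]],[[0,0,-0.054],[0,0,0]],[[0,0,-0.054],[0,0,0]]]}}

```text
time: 4.45
tool_pos: [0.4562, -0.1241, 0.0851]
tool_rot: [-0.0, 0.207, 0.978, 0.0]
contact_force: [-0.5, -0.3, 0.1]
gripper_width: 0.004
```

```bash

python3 - <<'E'
from h import *
s=state();p=s["tool_pos"];print(p,FX(p)*1000,s["contact_force"])
crop("scene","d4",[p,W(-.06,.088,.121)],(285,240),30,10)
E
```

```text
[ 0.45617793 -0.12410589  0.08507153] [-25.2191976   97.53334522] [-0.53853656 -0.33243263  0.13309386]
```

View pics/d4.png

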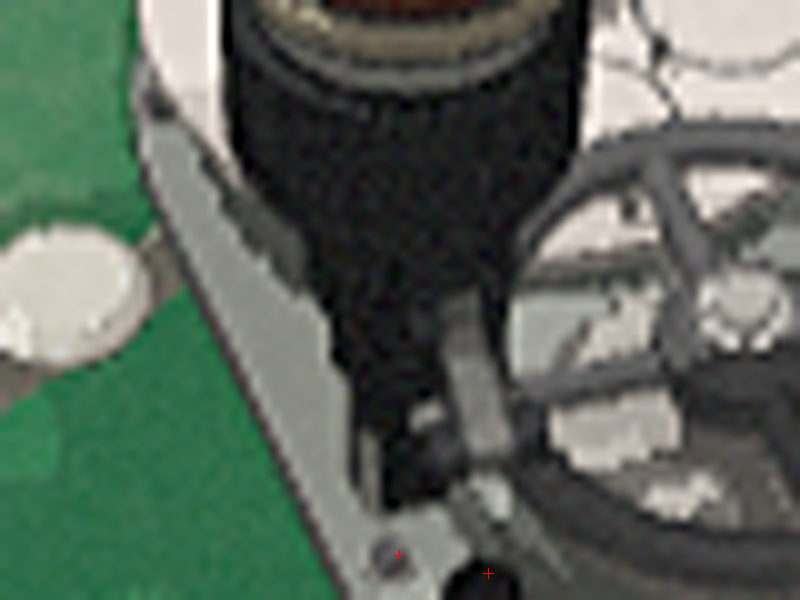

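Emit:
{"api": "drive_tool", "payload": {"series": [[[-0.0024,-0.0055,0],[0,0,0]],[[-0.0049,-0.011,0],[0,0,0]],[[-0.0073,-0.0165,0],[0,0,0]],[[-0.0097,-0.0219,0],[0,0,0]],[[-0.0122,-0.0274,0],[0,0,0]],[[-0.0146,-0.0329,0],[0,0,0]],[[-0.0146,-0.0329,0],[0,0,0]]]}}

```text
time: 5.2
tool_pos: [0.4416, -0.158, 0.0857]
tool_rot: [0.0, 0.207, 0.978, -0.0]
contact_force: [0.0, -0.4, 1.0]
gripper_width: -0.0
```

```bash
cat >> h.py <<'E'
def KN(th,zz=.105):  # knob position at lever angle
    a=np.arctan2(.143,-.002)+th
    return W(-.058+.143*np.cos(a),-.055+.143*np.sin(a),zz)
E
python3 - <<'E'
from h import *
s=state();p=s["tool_pos"];print(p,FX(p)*1000,s["contact_force"])
crop("scene","d5",[p]+[KN(t,.121) for t in (0,.1,.2,.3)],(290,265),37,8)
for t in ("lever_knob",):
  for n in ("scene","top"): print([(np.round(d["location"],4),np.round(FX(d["location"])*1000,1),d["confidence"]) for d in place_of(n,t)])
E
```

```text
[ 0.44156606 -0.15797809  0.08567685] [-62.10679698  97.16272334] [ 0.01889303 -0.44845732  1.00455209]
[(array([ 0.4471, -0.1781,  0.1075]), array([-78.3,  83.9]), 0.8)]
[(array([ 5.566e-01, -1.360e-01,  4.000e-04]), array([4.6, 0.9]), 0.59)]
```

View pics/d5.png

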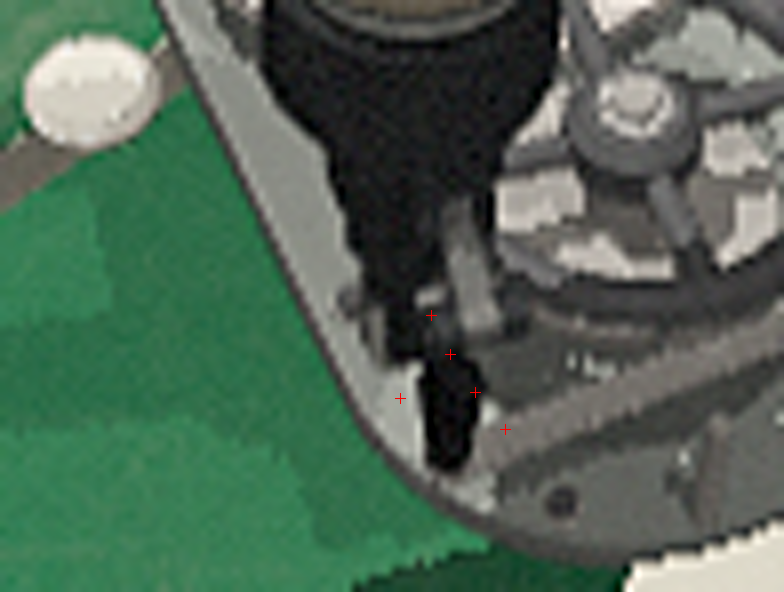

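The knob has moved about 19 mm (θ≈0.12), and its top is at about (450,355) in the crop. The fingers press it off-centre (fy 97 against 86), so I'll slide towards its centre while pushing further.

Emit:
{"api": "drive_tool", "payload": {"series": [[[0.0025,-0.0025,0],[0,0,0]],[[0.005,-0.0055,0],[0,0,0]],[[0.0055,-0.0095,0],[0,0,0]],[[0.0038,-0.0135,0],[0,0,0]],[[0.002,-0.0175,0],[0,0,0]],[[0.0001,-0.0219,0],[0,0,0]],[[0.0001,-0.0219,0],[0,0,0]]]}}

```text
time: 6.05
tool_pos: [0.4417, -0.1798, 0.0857]
tool_rot: [0.0, 0.207, 0.978, -0.0]
contact_force: [0.1, -0.3, -0.1]
gripper_width: -0.003
```

```bash

python3 - <<'E'
from h import *
s=state();p=s["tool_pos"];print(p,FX(p)*1000,s["contact_force"])
crop("scene","d6",[p]+[KN(t,.121) for t in (0,.1,.2,.3)],(290,265),37,8)
for t in ("lever_knob",):
  for n in ("scene","top"): print([(np.round(d["location"],4),np.round(FX(d["location"])*1000,1),d["confidence"]) for d in place_of(n,t)])
E
```

```text
[ 0.44167129 -0.17979565  0.08569578] [-82.00937412  88.22378442] [ 0.07622551 -0.30638241 -0.11512962]
[]
[(array([ 5.566e-01, -1.360e-01,  4.000e-04]), array([4.6, 0.9]), 0.59)]
```

View pics/d6.png

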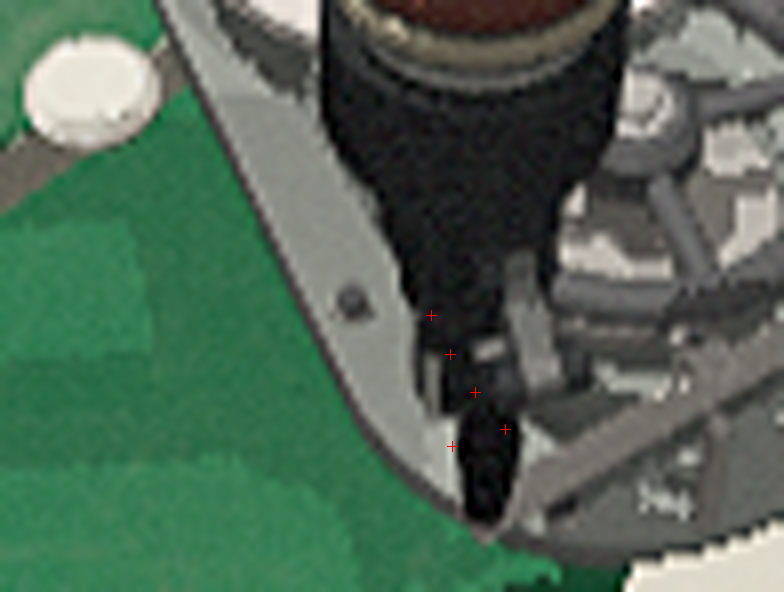

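Emit:
{"api": "drive_tool", "payload": {"series": [[[-0.001,-0.002,0],[0,0,0]],[[-0.0016,-0.0037,0],[0,0,0]],[[-0.0016,-0.0037,0],[0,0,0]],[[0.001,0.002,0],[0,0,0]],[[0.0025,0.0055,0.005],[0,0,0]],[[0.0025,0.0055,0.035],[0,0,0]],[[0.0025,0.0055,0.075],[0,0,0]],[[0.0025,0.0055,0.115],[0,0,0]]]}}

```text
time: 7.0
tool_pos: [0.4438, -0.1729, 0.2016]
tool_rot: [-0.001, 0.207, 0.978, -0.0]
contact_force: [0.1, 0.2, 1.5]
gripper_width: -0.0
```

```bash

python3 - <<'E'
from h import *
s=state();p=s["tool_pos"];print(p,FX(p)*1000,s["contact_force"],W(.036,-.065),s["joint_pos"])
crop("scene","d7",[KN(t,.121) for t in (0,.1,.2,.3)],(290,265),37,8)
for t in ("lever_knob",):
  for n in ("scene","top"): print([(np.round(d["location"],4),np.round(FX(d["location"])*1000,1),d["confidence"]) for d in place_of(n,t)])
E
```

```text
[ 0.44376392 -0.1728849   0.20155416] [-74.84353792  89.11169459] [0.11795921 0.1566485  1.4838088 ] [ 0.62957537 -0.13401579] [-5.27535551e-01 -3.14159988e-01  1.94757180e+00 -6.11164475e-04
  1.50975624e+00 -1.68197561e+00]
[(array([ 0.4424, -0.2029,  0.1111]), array([-102.8,   78.2]), 0.61), (array([ 0.7243, -0.1193, -0.0032]), array([  87.8, -145.6]), 0.18)]
[(array([ 5.566e-01, -1.360e-01,  4.000e-04]), array([4.6, 0.9]), 0.59)]
```

View pics/d7.png

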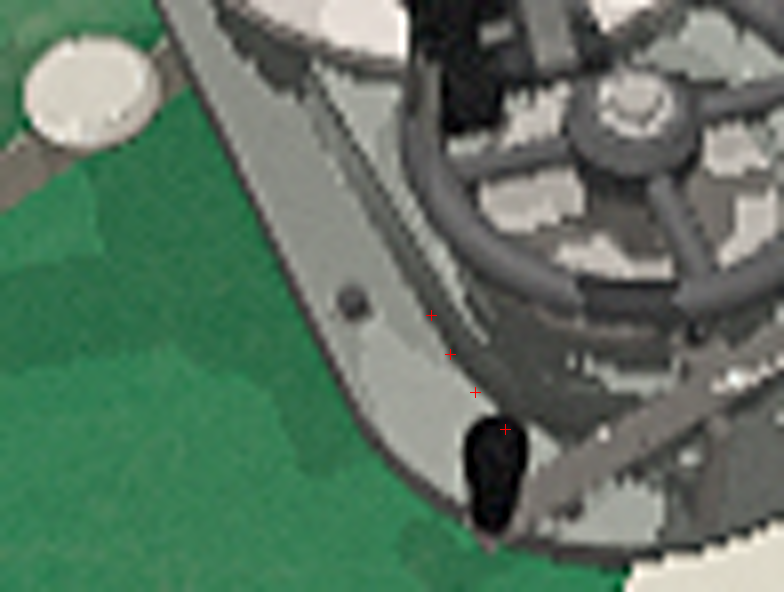

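The lever is out, with the knob at about θ=0.28 (marker 0.3 on its top). Next I'll cross above the wheel to the +x side of the handle.

Emit:
{"api": "drive_tool", "payload": {"series": [[[0.03,0.006,0],[0,0,0]],[[0.07,0.015,0],[0,0,0]],[[0.11,0.023,0],[0,0,0]],[[0.15,0.0315,0],[0,0,0]],[[0.18,0.038,0],[0,0,0]],[[0.186,0.039,0],[0,0,0]],[[0.186,0.039,-0.01],[0,0,0]],[[0.186,0.039,-0.02],[0,0,0]]]}}

```text
time: 7.95
tool_pos: [0.6292, -0.1344, 0.179]
tool_rot: [-0.001, 0.207, 0.978, -0.0]
contact_force: [-0.6, 0.1, 0.3]
gripper_width: -0.003
```

Emit:
{"api": "drive_tool", "payload": {"series": [[[0,0,-0.02],[0,0,0]],[[0,0,-0.04],[0,0,0]],[[0,0,-0.057],[0,0,0]],[[0,0,-0.057],[0,0,0]],[[0,0,-0.057],[0,0,0]]]}}

```text
time: 8.45
tool_pos: [0.6296, -0.1346, 0.123]
tool_rot: [-0.001, 0.207, 0.978, 0.0]
contact_force: [-0.1, 0.3, -0.3]
gripper_width: -0.0
```

```bash
cat >> h.py <<'E'
def H(q,zz=.159): return W(-.065*np.sin(q),-.065*np.cos(q),zz)
def dist(t,a,b,r):
    # boundary distance of rounded box along unit t
    lo,hi=0,.1
    for _ in range(40):
        m=(lo+hi)/2;v=np.maximum(np.abs(m*np.array(t))-[a,b],0)
        if np.hypot(*v)<r: lo=m
        else: hi=m
    return lo
def PU(q,a=.007,b=.011,r=.010):
    h=np.array([-.065*np.sin(q),-.065*np.cos(q)]);t=np.array([-np.cos(q),np.sin(q)])
    p=h-dist(t,a,b,r)*t
    return W(*p)
E
python3 - <<'E'
from h import *
s=state();p=s["tool_pos"];print(p,FX(p)*1000,s["contact_force"])
crop("scene","e1",[p,H(0)],(320,235),37,8)
crop("top","e2",[p,H(0)],(320,205),37,8)
E
```

```text
[ 0.6295791  -0.13458753  0.12303557] [ 35.47883571 -65.23513367] [-0.09086955  0.25518303 -0.33893375]
```

View pics/e1.png

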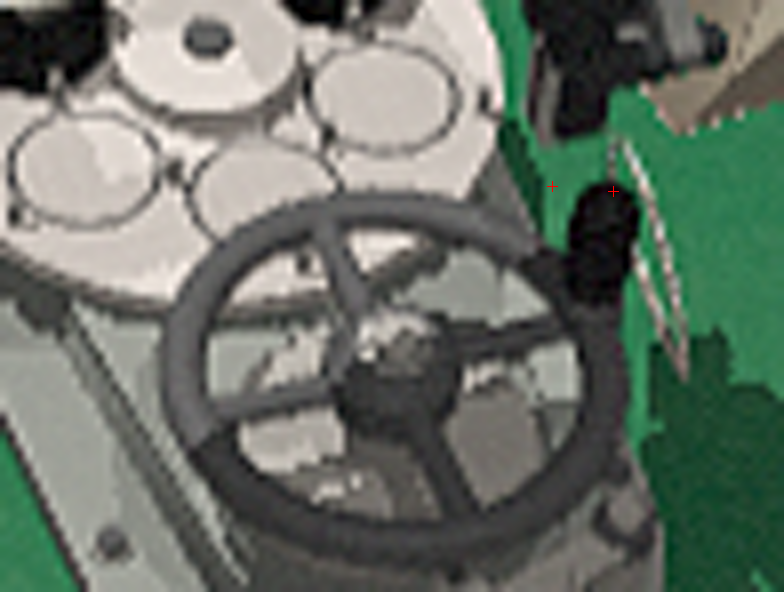

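View pics/e2.png

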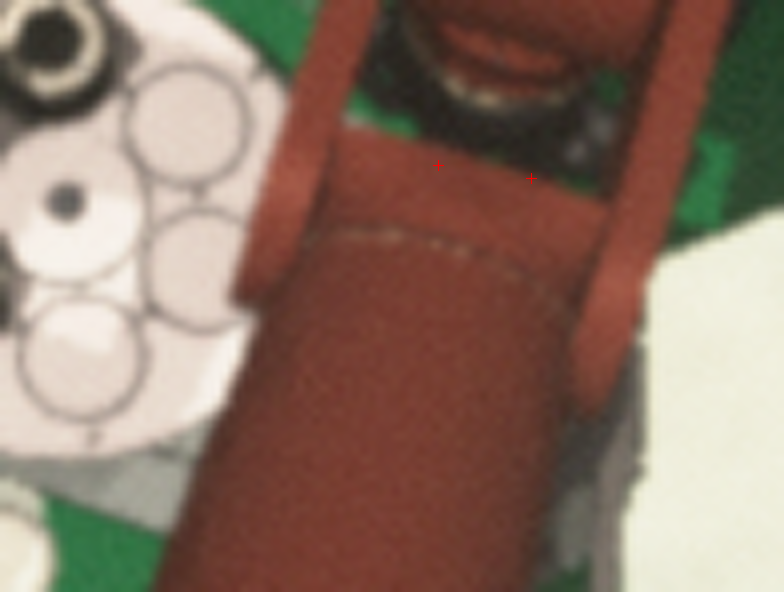

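```bash

python3 - <<'E'
from h import *
s=state();p=s["tool_pos"]
a=proj("scene",[p])[0]
for d in ([0,0,.015],[.015,0,0],[0,.015,0]): print(d,proj("scene",[p+np.array(d)])[0]-a)
crop("scene","e3",[p,p+np.array([0,0,.014]),p+np.array([0,0,.073])],(340,205),30,10)
E
```

```text
[0, 0, 0.015] [ 0.67350747 -4.01497744]
[0.015, 0, 0] [ 4.01744473 -2.96056362]
[0, 0.015, 0] [-4.40683361 -3.30663794]
```

View pics/e3.png

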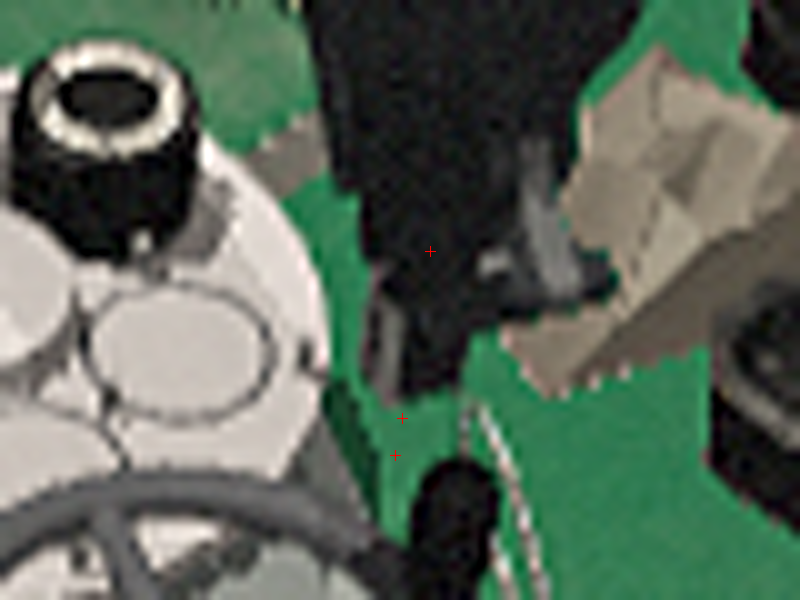

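The fingertips end at about (415,392) in the crop, on the dial side of the handle at (455,500), which leaves clear room. The tip looks up to 20 mm above the reported TCP, so I'll go a little lower, staying above the rim, and compute the push path.

```bash

python3 - <<'E'
from h import *
p=state()["tool_pos"]
for k in range(0,53):
    q=k*.12;w=PU(q);print(k,round(q,2),np.round(w,4),np.round(FX(w)*1000))
E
```

```text
0 0.0 [ 0.6219 -0.1514] [ 17. -65.]
1 0.12 [ 0.6202 -0.1591] [  9. -67.]
2 0.24 [ 0.6177 -0.1664] [  2. -67.]
3 0.36 [ 0.6146 -0.1732] [ -6. -67.]
4 0.48 [ 0.6111 -0.1794] [-13. -67.]
5 0.6 [ 0.6072 -0.1851] [-20. -65.]
6 0.72 [ 0.6027 -0.1904] [-26. -63.]
7 0.84 [ 0.5971 -0.1954] [-33. -60.]
8 0.96 [ 0.5906 -0.1999] [-40. -56.]
9 1.08 [ 0.5832 -0.2037] [-47. -51.]
10 1.2 [ 0.575  -0.2066] [-52. -44.]
11 1.32 [ 0.5662 -0.2083] [-58. -37.]
12 1.44 [ 0.5575 -0.2089] [-62. -29.]
13 1.56 [ 0.5492 -0.2086] [-65. -22.]
14 1.68 [ 0.5412 -0.2074] [-67. -14.]
15 1.8 [ 0.5336 -0.2055] [-68.  -6.]
16 1.92 [ 0.5266 -0.2029] [-69.   1.]
17 2.04 [ 0.5197 -0.1994] [-68.   9.]
18 2.16 [ 0.513  -0.1948] [-67.  17.]
19 2.28 [ 0.5066 -0.189 ] [-64.  25.]
20 2.4 [ 0.501  -0.1821] [-60.  33.]
21 2.52 [ 0.4961 -0.1742] [-55.  41.]
22 2.64 [ 0.4924 -0.1654] [-48.  48.]
23 2.76 [ 0.4899 -0.1566] [-41.  54.]
24 2.88 [ 0.4886 -0.1479] [-34.  58.]
25 3.0 [ 0.4883 -0.1394] [-26.  62.]
26 3.12 [ 0.489  -0.1312] [-18.  65.]
27 3.24 [ 0.4906 -0.1234] [-11.  66.]
28 3.36 [ 0.4929 -0.116 ] [-3. 67.]
29 3.48 [ 0.4959
[... 160 characters left out ...]
.]
34 4.08 [ 0.5192 -0.082 ] [39. 57.]
35 4.2 [ 0.5265 -0.0781] [45. 52.]
36 4.32 [ 0.5346 -0.075 ] [51. 46.]
37 4.44 [ 0.5434 -0.0731] [57. 38.]
38 4.56 [ 0.5521 -0.0723] [61. 31.]
39 4.68 [ 0.5605 -0.0724] [64. 23.]
40 4.8 [ 0.5686 -0.0735] [67. 15.]
41 4.92 [ 0.5762 -0.0753] [68.  8.]
42 5.04 [ 0.5833 -0.0778] [69.  0.]
43 5.16 [ 0.5902 -0.081 ] [68. -8.]
44 5.28 [ 0.597  -0.0854] [ 67. -16.]
45 5.4 [ 0.6034 -0.091 ] [ 65. -24.]
46 5.52 [ 0.6092 -0.0977] [ 61. -32.]
47 5.64 [ 0.6142 -0.1055] [ 56. -39.]
48 5.76 [ 0.6181 -0.1142] [ 49. -46.]
49 5.88 [ 0.6208 -0.123 ] [ 43. -53.]
50 6.0 [ 0.6223 -0.1317] [ 35. -57.]
51 6.12 [ 0.6228 -0.1402] [ 28. -61.]
52 6.24 [ 0.6223 -0.1485] [ 20. -64.]
```

Emit:
{"api": "drive_tool", "payload": {"series": [[[0,0,-0.004],[0,0,0]],[[0,0,-0.008],[0,0,0]],[[0,0,-0.008],[0,0,0]]]}}

```text
time: 8.9
tool_pos: [0.6299, -0.1343, 0.1147]
tool_rot: [-0.001, 0.207, 0.978, 0.0]
contact_force: [-0.7, -0.4, 0.8]
gripper_width: 0.001
```

Emit:
{"api": "drive_tool", "payload": {"series": [[[-0.004,-0.0085,0],[0,0,0]],[[-0.0078,-0.0169,0],[0,0,0]],[[-0.0095,-0.0246,0],[0,0,0]],[[-0.012,-0.0319,0],[0,0,0]],[[-0.0151,-0.0387,0],[0,0,0]],[[-0.0186,-0.0449,0],[0,0,0]],[[-0.0186,-0.0449,0],[0,0,0]]]}}

```text
time: 9.6
tool_pos: [0.6115, -0.181, 0.1158]
tool_rot: [0.0, 0.207, 0.978, -0.001]
contact_force: [-1.0, -0.3, 0.3]
gripper_width: 0.002
```

```bash

python3 - <<'E'
from h import *
s=state();p=s["tool_pos"];print(p,FX(p)*1000,s["contact_force"])
crop("scene","f1",[p]+[H(q) for q in (0,.2,.4,.6)],(335,225),37,8)
print([(np.round(d["location"],4),np.round(FX(d["location"])*1000,1),d["confidence"]) for d in place_of("scene","wheel_handle")])
E
```

```text
[ 0.61153463 -0.181013    0.11578244] [-14.27598965 -67.55562623] [-0.98051815 -0.31740996  0.28792814]
[(array([ 0.5921, -0.1981,  0.1364]), array([-37.8, -56.7]), 0.64)]
```

View pics/f1.png

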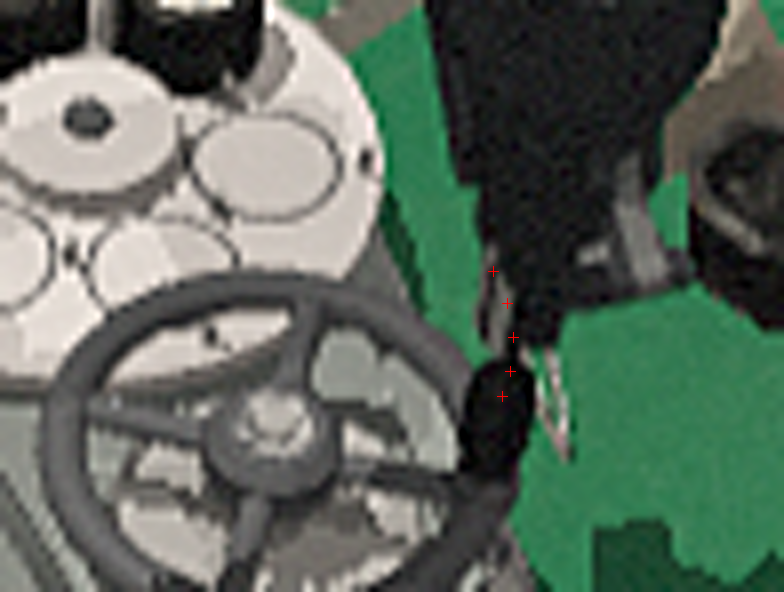

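The handle has moved to q≈0.55–0.6, with its top at (500,365) in the crop and the finger behind it, at about 1 N. Continuing.

Emit:
{"api": "drive_tool", "payload": {"series": [[[-0.0039,-0.0057,0],[0,0,0]],[[-0.0084,-0.011,0],[0,0,0]],[[-0.014,-0.016,0],[0,0,0]],[[-0.0205,-0.0205,0],[0,0,0]],[[-0.0279,-0.0243,0],[0,0,0]],[[-0.0361,-0.0272,0],[0,0,0]],[[-0.0449,-0.0289,0],[0,0,0]],[[-0.0536,-0.0295,0],[0,0,0]]]}}

```text
time: 10.5
tool_pos: [0.5575, -0.2093, 0.1156]
tool_rot: [0.0, 0.207, 0.978, -0.0]
contact_force: [2.0, 0.4, -0.1]
gripper_width: -0.001
```

```bash

python3 - <<'E'
from h import *
s=state();p=s["tool_pos"];print(p,FX(p)*1000,s["contact_force"])
crop("scene","f2",[p]+[H(q) for q in (1.2,1.4,1.6,1.8)],(335,235),37,8)
print([(np.round(d["location"],4),np.round(FX(d["location"])*1000,1),d["confidence"]) for d in place_of("scene","wheel_handle")])
E
```

```text
[ 0.55746659 -0.20931315  0.11561053] [-62.06145629 -29.59775376] [ 2.04978128  0.38825574 -0.08219705]
[]
```

View pics/f2.png

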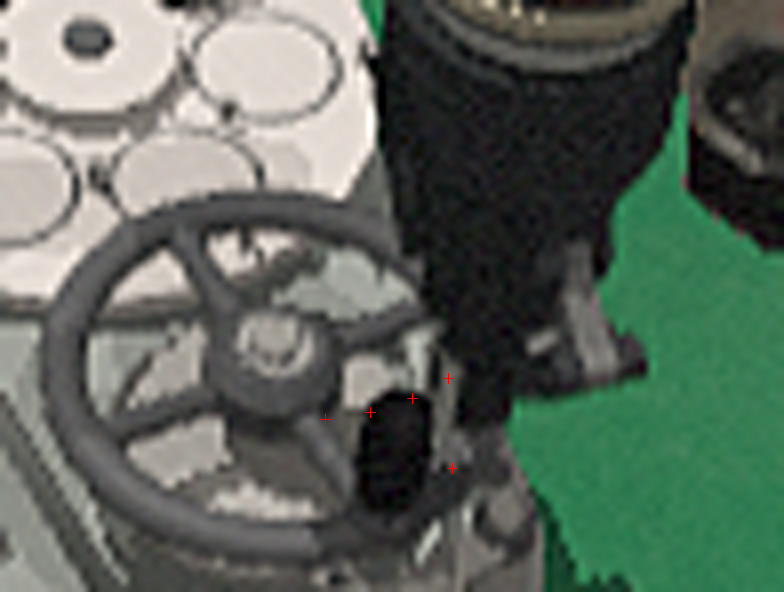

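Emit:
{"api": "drive_tool", "payload": {"series": [[[-0.0083,0.0003,0],[0,0,0]],[[-0.0163,0.0015,0],[0,0,0]],[[-0.0239,0.0034,0],[0,0,0]],[[-0.0309,0.006,0],[0,0,0]],[[-0.0378,0.0095,0],[0,0,0]],[[-0.0445,0.0141,0],[0,0,0]],[[-0.0509,0.0199,0],[0,0,0]],[[-0.0565,0.0268,0],[0,0,0]]]}}

```text
time: 11.4
tool_pos: [0.5018, -0.1816, 0.1157]
tool_rot: [0.001, 0.207, 0.978, 0.0]
contact_force: [5.3, -0.4, 0.3]
gripper_width: -0.002
```

```bash

python3 - <<'E'
from h import *
s=state();p=s["tool_pos"];print(p,FX(p)*1000,s["contact_force"])
crop("scene","f3",[p]+[H(q) for q in (2.2,2.4,2.6,2.8)]+[KN(.28,.121)],(320,245),37,8)
print([(np.round(d["location"],4),np.round(FX(d["location"])*1000,1),d["confidence"]) for d in place_of("scene","wheel_handle")])
E
```

```text
[ 0.50175889 -0.18164616  0.1157246 ] [-59.34733534  32.54276652] [ 5.27503072 -0.4421678   0.32570987]
[(array([ 0.4964, -0.1637,  0.1339]), array([-45.1,  44.7]), 0.81)]
```

View pics/f3.png

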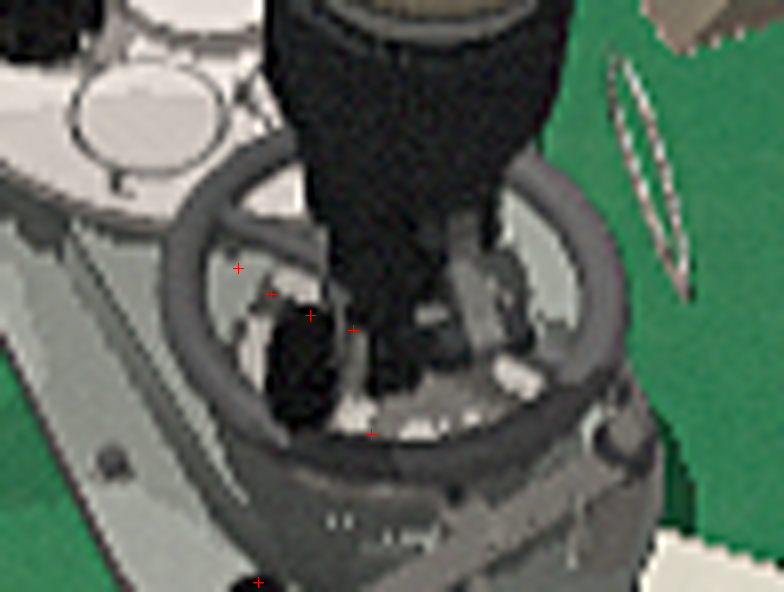

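Emit:
{"api": "drive_tool", "payload": {"series": [[[-0.0049,0.0079,0],[0,0,0]],[[-0.0086,0.0167,0],[0,0,0]],[[-0.0111,0.0255,0],[0,0,0]],[[-0.0124,0.0342,0],[0,0,0]],[[-0.0127,0.0427,0],[0,0,0]],[[-0.012,0.0509,0],[0,0,0]],[[-0.0104,0.0587,0],[0,0,0]],[[-0.0081,0.0661,0],[0,0,0]]]}}

```text
time: 12.3
tool_pos: [0.4936, -0.1155, 0.1154]
tool_rot: [-0.0, 0.207, 0.978, -0.0]
contact_force: [1.2, -3.6, -0.3]
gripper_width: 0.002
```

```bash

python3 - <<'E'
from h import *
s=state();p=s["tool_pos"];print(p,FX(p)*1000,s["contact_force"])
crop("scene","f4",[p]+[H(q) for q in (3,3.2,3.4,3.6)]+[KN(.28,.121)],(320,245),37,8)
print([(np.round(d["location"],4),np.round(FX(d["location"])*1000,1),d["confidence"]) for d in place_of("scene","wheel_handle")])
E
```

```text
[ 0.49358732 -0.11547017  0.11536852] [-2.16240629 66.83445324] [ 1.16877365 -3.60241498 -0.25888745]
[(array([ 0.5117, -0.0988,  0.1365]), array([20.4, 57. ]), 0.79)]
```

View pics/f4.png

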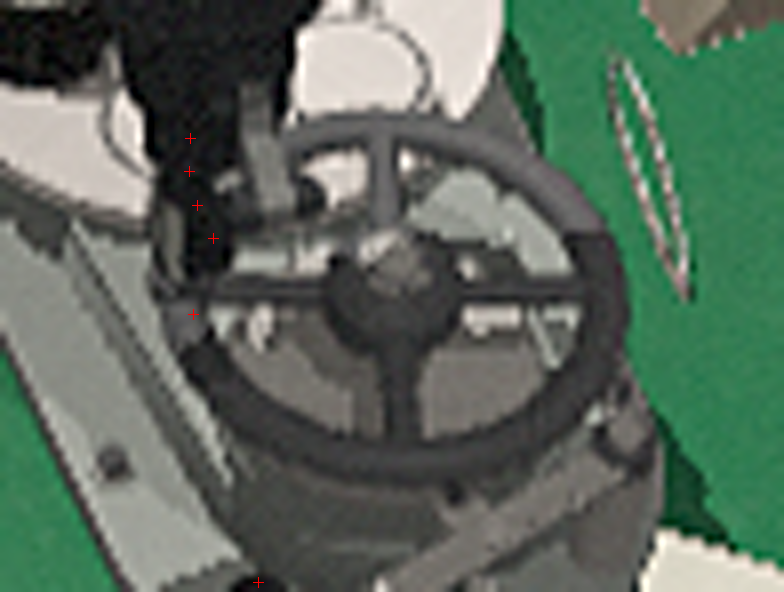

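Emit:
{"api": "drive_tool", "payload": {"series": [[[0.003,0.0069,0],[0,0,0]],[[0.0065,0.0132,0],[0,0,0]],[[0.0103,0.0189,0],[0,0,0]],[[0.0147,0.0243,0],[0,0,0]],[[0.02,0.0294,0],[0,0,0]],[[0.0263,0.034,0],[0,0,0]],[[0.0336,0.0379,0],[0,0,0]],[[0.0417,0.041,0],[0,0,0]]]}}

```text
time: 13.2
tool_pos: [0.5355, -0.0744, 0.1152]
tool_rot: [-0.001, 0.207, 0.978, 0.0]
contact_force: [-1.3, -2.2, 0.1]
gripper_width: 0.001
```

```bash

python3 - <<'E'
from h import *
s=state();p=s["tool_pos"];print(p,FX(p)*1000,s["contact_force"])
crop("scene","f5",[p]+[H(q) for q in (4.2,4.4,4.6,4.8)]+[KN(.28,.121)],(310,235),37,8)
print([(np.round(d["location"],4),np.round(FX(d["location"])*1000,1),d["confidence"]) for d in place_of("scene","wheel_handle")])
E
```

```text
[ 0.53551785 -0.07442759  0.11520435] [52.35259029 45.1370294 ] [-1.25080008 -2.20986262  0.14063625]
[(array([ 0.558 , -0.0805,  0.1353]), array([55.9, 22.1]), 0.85)]
```

View pics/f5.png

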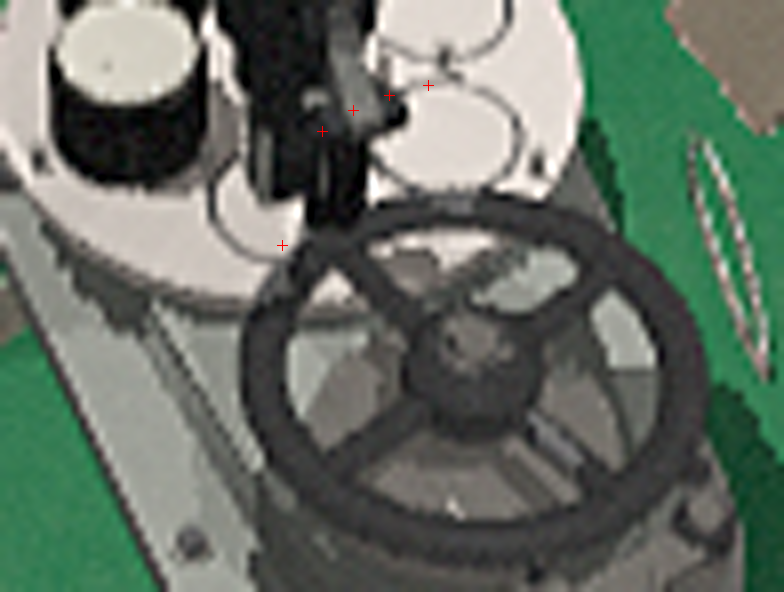

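Emit:
{"api": "drive_tool", "payload": {"series": [[[0.0088,0.0019,0],[0,0,0]],[[0.0175,0.0027,0],[0,0,0]],[[0.0259,0.0026,0],[0,0,0]],[[0.034,0.0015,0],[0,0,0]],[[0.0416,-0.0003,0],[0,0,0]],[[0.0487,-0.0028,0],[0,0,0]],[[0.0556,-0.006,0],[0,0,0]],[[0.0624,-0.0104,0],[0,0,0]]]}}

```text
time: 14.1
tool_pos: [0.5984, -0.0853, 0.1155]
tool_rot: [0.0, 0.207, 0.978, 0.0]
contact_force: [-2.0, 1.2, 1.3]
gripper_width: -0.0
```

```bash

python3 - <<'E'
from h import *
s=state();p=s["tool_pos"];print(p,FX(p)*1000,s["contact_force"])
crop("scene","f6",[p]+[H(q) for q in (5.2,5.4,5.6,5.8,6.283)]+[KN(.28,.121)],(320,225),37,8)
print([(np.round(d["location"],4),np.round(FX(d["location"])*1000,1),d["confidence"]) for d in place_of("scene","wheel_handle")])
E
```

```text
[ 0.59836802 -0.08529912  0.11553887] [ 67.88744222 -16.72574309] [-1.98451104  1.21725388  1.33198731]
[(array([ 0.6132, -0.1083,  0.1364]), array([ 52.9, -39.6]), 0.83), (array([ 0.4426, -0.3772, -0.0007]), array([-262.1,    7.4]), 0.63), (array([0.5599, 0.0195, 0.0641]), array([148.1,  60.9]), 0.48)]
```

View pics/f6.png

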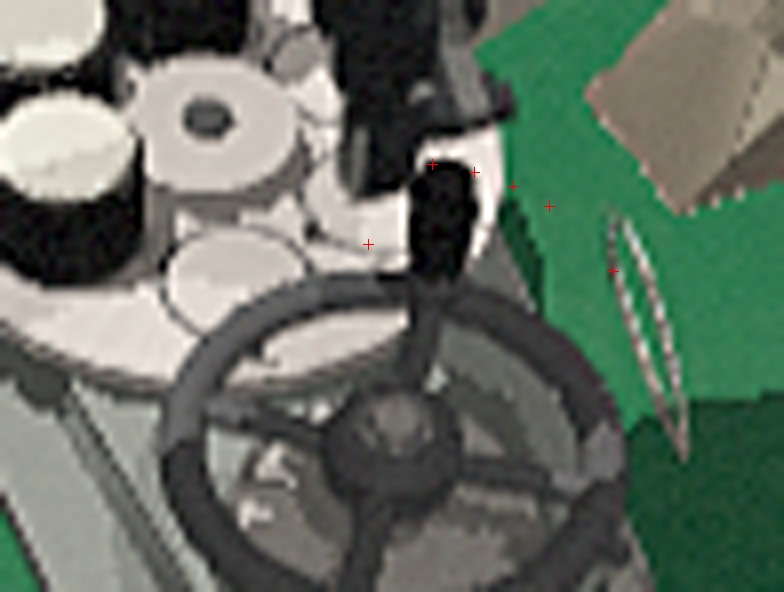

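Emit:
{"api": "drive_tool", "payload": {"series": [[[0.0064,-0.0056,0],[0,0,0]],[[0.0122,-0.0123,0],[0,0,0]],[[0.0172,-0.0201,0],[0,0,0]],[[0.0211,-0.0288,0],[0,0,0]],[[0.0238,-0.0376,0],[0,0,0]],[[0.0253,-0.0463,0],[0,0,0]],[[0.0253,-0.0463,0],[0,0,0]]]}}

```text
time: 14.9
tool_pos: [0.6238, -0.1334, 0.1159]
tool_rot: [0.001, 0.207, 0.978, -0.001]
contact_force: [-0.2, -0.4, 0.7]
gripper_width: 0.003
```

```bash

python3 - <<'E'
from h import *
s=state();p=s["tool_pos"];print(p,FX(p)*1000,s["contact_force"])
crop("scene","f7",[p]+[H(q) for q in (5.8,6,6.2,6.283)],(330,225),37,8)
print([(np.round(d["location"],4),np.round(FX(d["location"])*1000,1),d["confidence"]) for d in place_of("scene","wheel_handle")])
E
```

```text
[ 0.62379582 -0.13344481  0.11589947] [ 34.1795049  -59.48501513] [-0.23782113 -0.39659595  0.69753162]
[(array([ 0.6205, -0.1611,  0.1349]), array([  7.6, -67.7]), 0.94)]
```

View pics/f7.png

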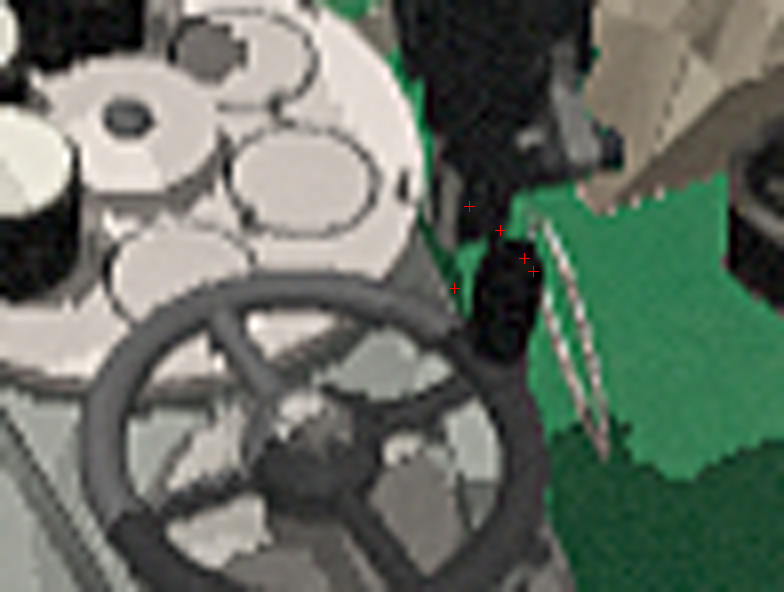

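The handle top is at (508,243) against (531,270) expected at a full turn, so q≈6.13. I'll push about 7 mm more, back off and measure against the start picture.

Emit:
{"api": "drive_tool", "payload": {"series": [[[-0.0012,-0.0035,0],[0,0,0]],[[-0.003,-0.007,0],[0,0,0]],[[-0.003,-0.007,0],[0,0,0]],[[0.004,0.009,0],[0,0,0]],[[0.01,0.022,0],[0,0,0]],[[0.016,0.036,0],[0,0,0]],[[0.016,0.036,0],[0,0,0]]]}}

```text
time: 15.7
tool_pos: [0.6396, -0.0932, 0.1153]
tool_rot: [-0.0, 0.205, 0.979, 0.0]
contact_force: [0.6, 0.0, -0.9]
gripper_width: -0.003
```

```bash
cat > m.py <<'E'
from h import *
def meas():
    s=state();p=s["tool_pos"];print(p,FX(p)*1000,s["contact_force"])
    a=cv2.imread("pics/scene0.png");b=cv2.cvtColor(grab_frame("scene"),cv2.COLOR_RGB2BGR)
    # handle template
    def dark(im,x0,x1,y0,y1):
        g=im[y0:y1,x0:x1].max(2).astype(float);w=np.clip(60-g,0,30)
        yy,xx=np.mgrid[y0:y1,x0:x1];return (w*xx).sum()/w.sum(),(w*yy).sum()/w.sum(),w.sum()
    print("dark",dark(a,335,357,217,238),dark(b,335,357,217,238))
    T=a[218:240,336:354];r=cv2.matchTemplate(b[205:255,322:372],T,cv2.TM_CCOEFF_NORMED)
    _,v,_,l=cv2.minMaxLoc(r);print("template",v,l[0]+322-336,l[1]+205-218)
    j=proj("scene",[H(0,.135),H(.1,.135)]);print("px per 0.1 rad",j[1]-j[0])
    m=masks_of("scene","wheel_handle");print([ (np.round(d["location"],4),np.round(FX(d["location"])*1000,1),d["confidence"]) for d in place_of("scene","wheel_handle")])
    crop("scene","g%d"%int(s["time"]*100),[H(6.283),H(6.183),H(6.383)],(330,235),37,8)
meas()
E
python3 m.py; ls pics/g*
```

```text
[ 0.63957236 -0.09317254  0.11534337] [ 77.38997851 -57.58513461] [ 0.61908751  0.00884373 -0.87679942]
dark (np.float64(344.3199879590608), np.float64(228.6456953642384), np.float64(3322.0)) (np.float64(342.95060790273556), np.float64(228.20288753799392), np.float64(3948.0))
template 0.8037016987800598 0 0
px per 0.1 rad [0.98963507 1.97684709]
[(array([ 0.618 , -0.1663,  0.1378]), array([  1.8, -67.5]), 0.6)]
pics/g1570.png
```

```bash
python3 - <<'E'
import cv2,numpy as np
a=cv2.imread("pics/scene0.png")
k=8;x0,y0=int(330-37*4/3),235-37
A=cv2.resize(a[y0:y0+74,x0:x0+98],None,fx=8,fy=8,interpolation=cv2.INTER_CUBIC)
B=cv2.imread("pics/g1570.png")
cv2.imwrite("pics/cmp.png",np.hstack([A[150:550,380:],B[150:550,380:]]));print(A.shape,B.shape)
E
```

```text
(592, 784, 3) (592, 784, 3)
```

View pics/cmp.png

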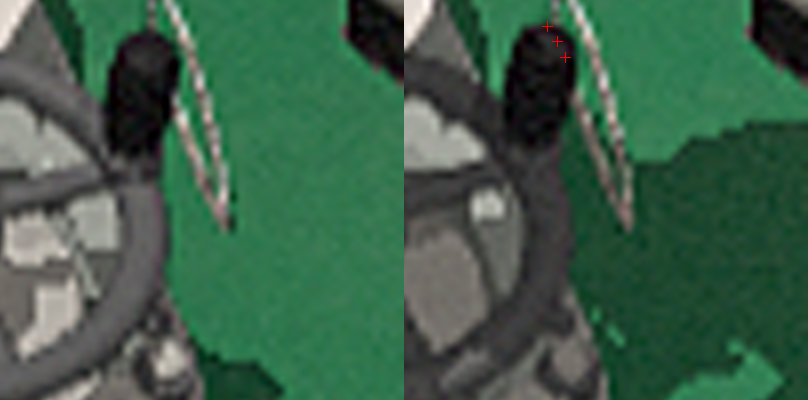

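Handle is about (−5,−9) crop px from its start position, so q≈6.22. I'll add about 3 mm, then retreat.

Emit:
{"api": "drive_tool", "payload": {"series": [[[-0.009,-0.02,0],[0,0,0]],[[-0.016,-0.036,0],[0,0,0]],[[-0.0185,-0.042,0],[0,0,0]],[[-0.0203,-0.0459,0],[0,0,0]],[[-0.0203,-0.0459,0],[0,0,0]],[[-0.012,-0.027,0],[0,0,0]],[[0,0,0.01],[0,0,0]],[[0,0,0.05],[0,0,0]]]}}

```text
time: 16.7
tool_pos: [0.6361, -0.092, 0.1599]
tool_rot: [-0.006, 0.205, 0.979, 0.001]
contact_force: [-1.0, 0.0, -0.1]
gripper_width: -0.0
```

```bash
python3 m.py;python3 - <<'E'
import cv2,numpy as np,glob
a=cv2.imread("pics/scene0.png")
k=8;x0,y0=int(330-37*4/3),235-37
A=cv2.resize(a[y0:y0+74,x0:x0+98],None,fx=8,fy=8,interpolation=cv2.INTER_CUBIC)
f=sorted(glob.glob("pics/g*"))[-1]
B=cv2.imread(f)
cv2.imwrite("pics/cmp2.png",np.hstack([A[150:550,380:],B[150:550,380:]]));print(f)
E
```

```text
[ 0.63608564 -0.09195138  0.15988412] [ 77.0931681  -53.90270226] [-0.97302161  0.04794689 -0.0966796 ]
dark (np.float64(344.3199879590608), np.float64(228.6456953642384), np.float64(3322.0)) (np.float64(343.8922434953363), np.float64(228.98355424644083), np.float64(4074.0))
template 0.8845068216323853 0 0
px per 0.1 rad [0.98963507 1.97684709]
[(array([ 0.6174, -0.1705,  0.1343]), array([ -2.3, -68.7]), 0.98)]
pics/g1670.png
```

View pics/cmp2.png

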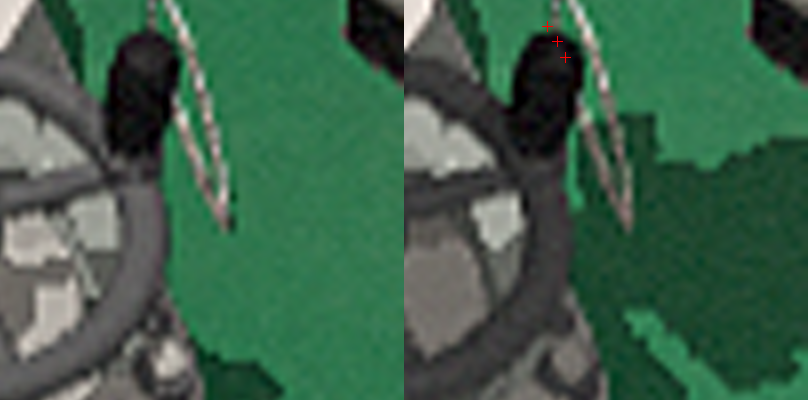

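The handle now coincides with its start position, within about 0.02 rad. Next I'll go over to the outer side of the knob.

Emit:
{"api": "drive_tool", "payload": {"series": [[[0,0,0.04],[0,0,0]],[[-0.02,-0.013,0.06],[0,0,0]],[[-0.06,-0.04,0.06],[0,0,0]],[[-0.1,-0.066,0.06],[0,0,0]],[[-0.14,-0.093,0.06],[0,0,0]],[[-0.18,-0.119,0.06],[0,0,0]],[[-0.214,-0.142,0.06],[0,0,0]],[[-0.214,-0.142,0.06],[0,0,0]]]}}

```text
time: 17.7
tool_pos: [0.4213, -0.2395, 0.2239]
tool_rot: [-0.001, 0.21, 0.978, -0.0]
contact_force: [-0.4, -0.4, 0.3]
gripper_width: 0.0
```

Emit:
{"api": "drive_tool", "payload": {"series": [[[0,0,-0.03],[0,0,0]],[[0,0,-0.06],[0,0,0]],[[0,0,-0.09],[0,0,0]],[[0,0,-0.09],[0,0,0]],[[0,0,-0.09],[0,0,0]]]}}

```text
time: 18.2
tool_pos: [0.4246, -0.237, 0.1347]
tool_rot: [-0.001, 0.207, 0.978, 0.001]
contact_force: [0.3, 0.4, 0.6]
gripper_width: 0.0
```

```bash

python3 - <<'E'
from h import *
s=state();p=s["tool_pos"];print(p,FX(p)*1000,s["contact_force"])
crop("scene","h1",[p]+[KN(t,.121) for t in (0,.1,.2,.3)],(295,260),37,8)
print([(np.round(d["location"],4),np.round(FX(d["location"])*1000,1),d["confidence"]) for d in place_of("scene","lever_knob")])
E
```

```text
[ 0.42462595 -0.23703264  0.1347399 ] [-141.24293659   80.60795918] [0.31622279 0.39111652 0.5633917 ]
[(array([ 0.4409, -0.2003,  0.108 ]), array([-101.1,   80.6]), 0.63), (array([0.5631, 0.009 , 0.0662]), array([139.8,  53.7]), 0.25)]
```

View pics/h1.png

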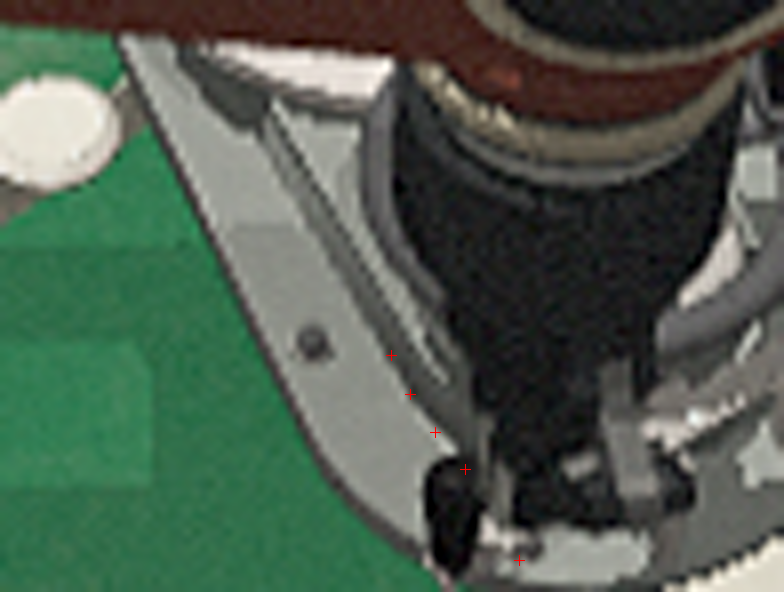

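The fingertips are at about (545,525) in the crop, outside the knob at (452,515). I'll descend beside it.

Emit:
{"api": "drive_tool", "payload": {"series": [[[0,0,-0.015],[0,0,0]],[[0,0,-0.03],[0,0,0]],[[0,0,-0.047],[0,0,0]],[[0,0,-0.047],[0,0,0]],[[0,0,-0.047],[0,0,0]]]}}

```text
time: 18.8
tool_pos: [0.4245, -0.2373, 0.0877]
tool_rot: [-0.001, 0.207, 0.978, 0.0]
contact_force: [0.2, 0.6, -0.9]
gripper_width: -0.002
```

```bash

python3 - <<'E'
from h import *
s=state();p=s["tool_pos"];print(p,FX(p)*1000,s["contact_force"])
crop("scene","h2",[p]+[KN(t,.121) for t in (0,.1,.2,.3)],(295,260),37,8)
E
```

```text
[ 0.42449897 -0.23730457  0.08771578] [-141.54299505   80.6138297 ] [ 0.20563274  0.61407639 -0.86128755]
```

View pics/h2.png

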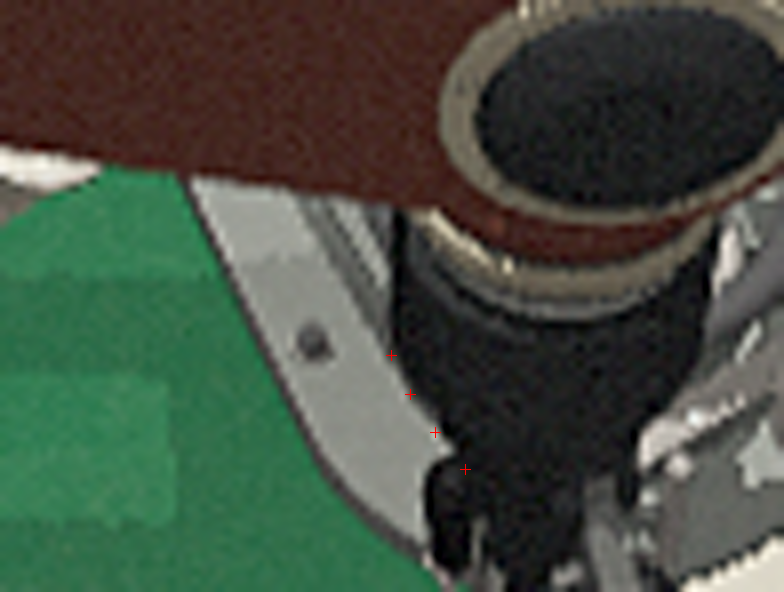

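Emit:
{"api": "drive_tool", "payload": {"series": [[[0.0019,0.0061,0],[0,0,0]],[[0.0038,0.0122,0],[0,0,0]],[[0.0057,0.0184,0],[0,0,0]],[[0.0076,0.0245,0],[0,0,0]],[[0.0095,0.0306,0],[0,0,0]],[[0.0114,0.0367,0],[0,0,0]],[[0.0133,0.0429,0],[0,0,0]],[[0.0152,0.049,0],[0,0,0]]]}}

```text
time: 19.65
tool_pos: [0.44, -0.1881, 0.0883]
tool_rot: [-0.0, 0.207, 0.978, -0.0]
contact_force: [-2.0, -0.8, 0.6]
gripper_width: -0.001
```

```bash

python3 - <<'E'
from h import *
s=state();p=s["tool_pos"];print(p,FX(p)*1000,s["contact_force"])
crop("scene","h3",[p]+[KN(t,.121) for t in (0,.1,.2,.3)],(295,260),37,8)
print([(np.round(d["location"],4),np.round(FX(d["location"])*1000,1),d["confidence"]) for d in place_of("scene","lever_knob")])
E
```

```text
[ 0.44003451 -0.18813679  0.08833888] [-90.29808275  86.33940251] [-2.02295314 -0.79063874  0.56220968]
[(array([ 0.4484, -0.1781,  0.1091]), array([-77.7,  82.8]), 0.89)]
```

View pics/h3.png

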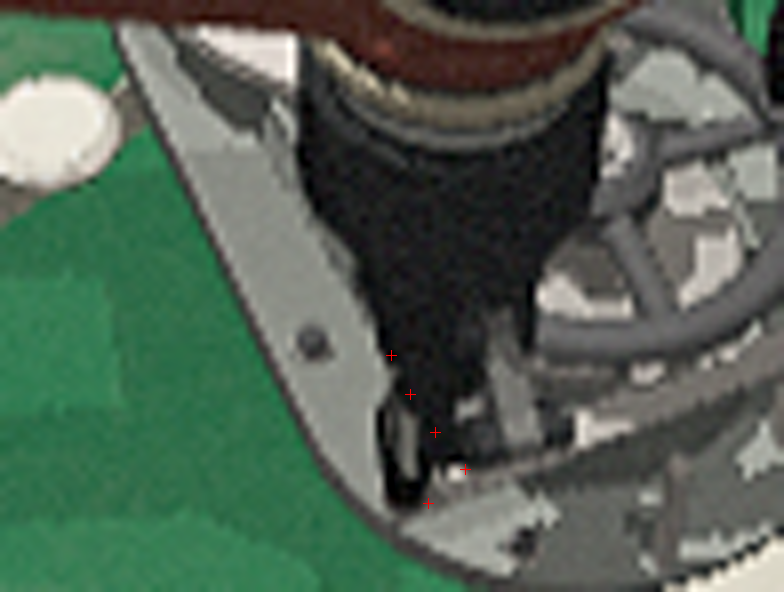

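Emit:
{"api": "drive_tool", "payload": {"series": [[[0.0012,0.0027,0],[0,0,0]],[[0.0024,0.0055,0],[0,0,0]],[[0.0036,0.0082,0],[0,0,0]],[[0.0048,0.011,0],[0,0,0]],[[0.0048,0.011,0],[0,0,0]]]}}

```text
time: 20.25
tool_pos: [0.4452, -0.1773, 0.0884]
tool_rot: [0.0, 0.207, 0.978, 0.0]
contact_force: [-1.1, -1.1, -1.1]
gripper_width: 0.003
```

```bash

python3 - <<'E'
from h import *
s=state();p=s["tool_pos"];print(p,FX(p)*1000,s["contact_force"])
crop("scene","h4",[p]+[KN(t,.121) for t in (0,.1,.2,.3)],(295,260),37,8)
print([(np.round(d["location"],4),np.round(FX(d["location"])*1000,1),d["confidence"]) for d in place_of("scene","lever_knob")])
E
```

```text
[ 0.44515487 -0.17731194  0.08843248] [-78.32689594  86.04581997] [-1.13314671 -1.07509263 -1.10181564]
[(array([ 0.4518, -0.1644,  0.1081]), array([-63.8,  85.2]), 0.59)]
```

View pics/h4.png

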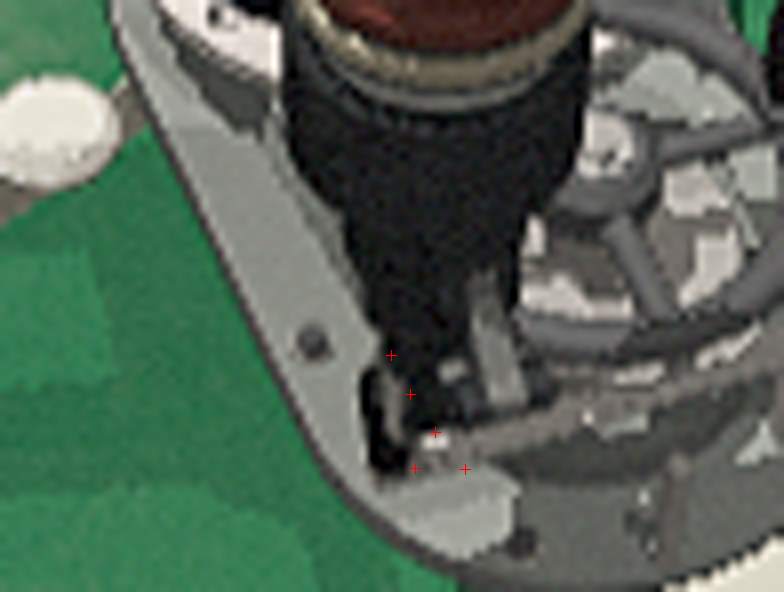

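Emit:
{"api": "drive_tool", "payload": {"series": [[[0.0006,0.0014,0],[0,0,0]],[[0.0012,0.0027,0],[0,0,0]],[[0.0018,0.0041,0],[0,0,0]],[[0.0018,0.0041,0],[0,0,0]]]}}

```text
time: 20.75
tool_pos: [0.4468, -0.1735, 0.0886]
tool_rot: [0.0, 0.207, 0.978, 0.0]
contact_force: [-1.4, -0.4, -0.4]
gripper_width: -0.001
```

Emit:
{"api": "drive_tool", "payload": {"series": [[[0.0005,0.001,0],[0,0,0]],[[0.001,0.002,0],[0,0,0]],[[0.001,0.002,0],[0,0,0]]]}}

```text
time: 21.05
tool_pos: [0.4472, -0.1726, 0.0886]
tool_rot: [-0.0, 0.207, 0.978, -0.001]
contact_force: [-3.4, -4.2, 0.2]
gripper_width: -0.002
```

Emit:
{"api": "drive_tool", "payload": {"series": [[[0.0004,0.0009,0],[0,0,0]],[[0.0008,0.0018,0],[0,0,0]],[[0.0008,0.0018,0],[0,0,0]]]}}

```text
time: 21.35
tool_pos: [0.4473, -0.1724, 0.0886]
tool_rot: [-0.001, 0.207, 0.978, -0.003]
contact_force: [-6.2, -10.5, 0.3]
gripper_width: -0.001
```

```bash

python3 - <<'E'
from h import *
s=state();p=s["tool_pos"];print(p,FX(p)*1000,s["contact_force"])
crop("scene","h5",[p]+[KN(t,.121) for t in (0,.1,.2,.3)],(295,260),37,8)
E
```

```text
[ 0.44732081 -0.17236373  0.08861791] [-72.92546819  86.07128017] [ -6.16367702 -10.46069937   0.28443045]
```

View pics/h5.png

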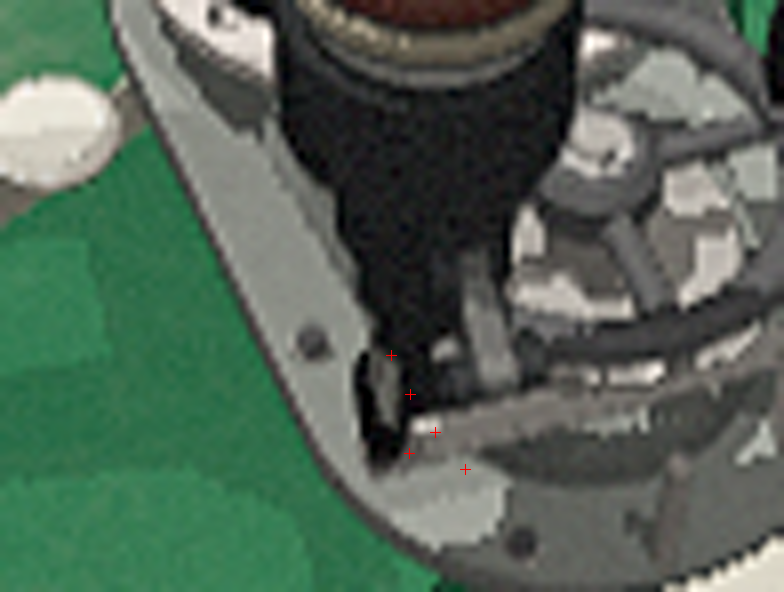

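It's against a firm stop, with about 12 N and no more motion. I'll back off, lift and compare with the start picture.

Emit:
{"api": "drive_tool", "payload": {"series": [[[-0.004,-0.009,0],[0,0,0]],[[-0.01,-0.023,0],[0,0,0]],[[-0.014,-0.032,0.01],[0,0,0]],[[-0.014,-0.032,0.05],[0,0,0]],[[-0.014,-0.032,0.1],[0,0,0]],[[-0.014,-0.032,0.15],[0,0,0]],[[-0.014,-0.032,0.19],[0,0,0]]]}}

```text
time: 22.1
tool_pos: [0.4351, -0.2019, 0.2829]
tool_rot: [0.002, 0.207, 0.978, -0.0]
contact_force: [0.5, -0.0, 1.2]
gripper_width: 0.007
```

Emit:
{"api": "drive_tool", "payload": {"series": [[[-0.01,-0.04,0.03],[0,0,0]],[[-0.015,-0.085,0.05],[0,0,0]],[[-0.02,-0.13,0.05],[0,0,0]],[[-0.025,-0.175,0.05],[0,0,0]],[[-0.025,-0.175,0.05],[0,0,0]],[[-0.025,-0.175,0.05],[0,0,0]]]}}

```text
time: 22.7
tool_pos: [0.4093, -0.3774, 0.3287]
tool_rot: [0.0, 0.208, 0.978, 0.001]
contact_force: [0.2, 0.6, -0.1]
gripper_width: 0.006
```

```bash
python3 - <<'E'
from h import *
s=state();p=s["tool_pos"];print(p,s["contact_force"])
a=cv2.imread("pics/scene0.png");b=cv2.cvtColor(grab_frame("scene"),cv2.COLOR_RGB2BGR)
t=cv2.cvtColor(grab_frame("top"),cv2.COLOR_RGB2BGR);cv2.imwrite("pics/top9.png",t);cv2.imwrite("pics/scene9.png",b)
y0,y1,x0,x1=160,300,255,365
cv2.imwrite("pics/z1.png",np.hstack([cv2.resize(i[y0:y1,x0:x1],None,fx=3.6,fy=4.2*3.6/4.2,interpolation=cv2.INTER_CUBIC) for i in (a,b)]))
a2=cv2.imread("pics/top0.png")
cv2.imwrite("pics/z2.png",np.hstack([cv2.resize(i[150:260,235:360],None,fx=3.2,fy=3.2,interpolation=cv2.INTER_CUBIC) for i in (a2,t)]))
for n in ("scene","top"):
  for k in ("lever_knob","wheel_handle","puck_c","nozzle_tip"): print(n,k,[(np.round(d["location"],4),np.round(FX(d["location"])*1000,1),round(d["confidence"],2)) for d in place_of(n,k)][:4])
E
```

```text
[ 0.40932094 -0.37737738  0.32872086] [ 0.24126464  0.55067211 -0.12715546]
scene lever_knob [(array([ 0.4521, -0.1589,  0.1064]), array([-58.7,  87.2]), 0.71)]
scene wheel_handle [(array([ 0.6175, -0.169 ,  0.138 ]), array([ -0.9, -68.1]), 0.92), (array([0.6527, 0.0777, 0.062 ]), array([238.9,  -0.3]), 0.7)]
scene puck_c [(array([0.5618, 0.0107, 0.0651]), array([140.8,  55.6]), 0.94), (array([0.5434, 0.254 , 0.0034]), array([355.8, 171. ]), 0.86), (array([0.5918, 0.068 , 0.0588]), array([205.4,  51.4]), 0.8), (array([ 0.6468,  0.2532, -0.0012]), array([397. ,  76.2]), 0.56)]
scene nozzle_tip [(array([ 4.001e-01,  3.846e-01, -3.000e-04]), array([417.1, 355. ]), 0.43), (array([0.5902, 0.0673, 0.0574]), array([204.1,  52.6]), 0.25)]
top lever_knob [(array([0.6528, 0.0744, 0.0604]), array([235.9,  -1.8]), 0.57), (array([ 0.4469, -0.1644,  0.1036]), array([-65.8,  89.7]), 0.55)]
top wheel_handle [(array([ 0.6151, -0.1641,  0.1358]), array([  2.6, -64. ]), 0.85), (array([0.5317, 0.4228, 0.0017]), array([505.4, 250.2]), 0.22)]
top puck_c [(array([0.5927, 0.0684, 0.0662]), array([206.1,  50.8]), 0.8), (array([0.5645, 0.0142, 0.0617]), array([145.1,  54.6]), 0.8), (array([0.6528, 0.0726, 0.0622]), array([234.3,  -2.5]), 0.75), (array([ 0.5431,  0.2612, -0.0049]), array([362.3, 174.2]), 0.71)]
top nozzle_tip [(array([0.6492, 0.0754, 0.1155]), array([235.4,   1.9]), 0.89)]
```

View pics/z1.png

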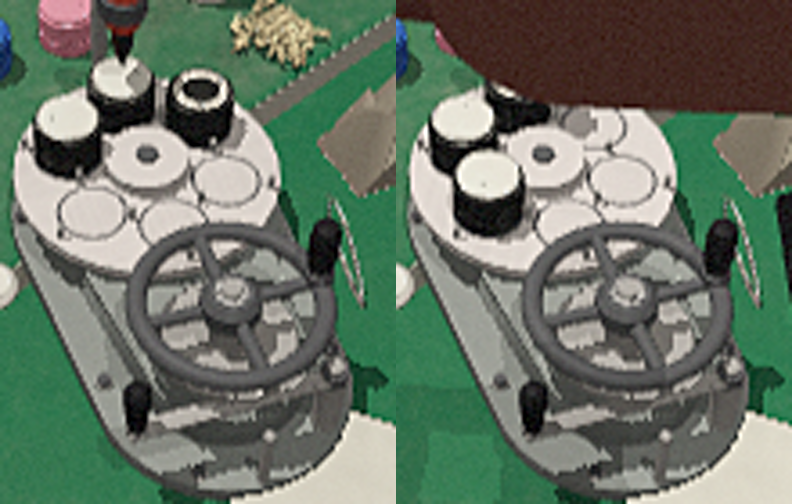

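View pics/z2.png

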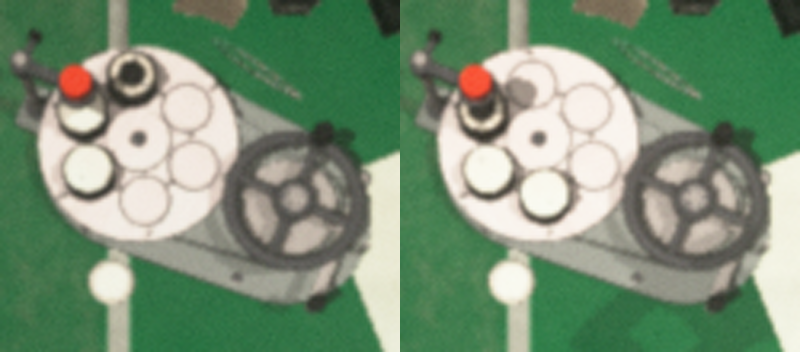

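```bash
python3 - <<'E'
import cv2,numpy as np
a=cv2.imread("pics/scene0.png",0).astype(np.float32);b=cv2.imread("pics/scene9.png",0).astype(np.float32)
for n,(x0,x1,y0,y1) in dict(knob=(284,302,258,288),handle=(334,358,212,244),wheel=(290,350,215,272),base=(260,350,245,300)).items():
    A,B=[cv2.resize(i[y0:y1,x0:x1],None,fx=4,fy=4,interpolation=cv2.INTER_CUBIC) for i in (a,b)]
    w=cv2.createHanningWindow(A.shape[::-1],cv2.CV_32F);s,r=cv2.phaseCorrelate(A,B,w);print(n,np.array(s)/4,r)
from h import proj,KN
print(proj("scene",[KN(0.03)])-proj("scene",[KN(0)]))
E
```

```text
knob [ 0.01363549 -0.00298954] 0.780037044595789
handle [-0.0018343   0.00202617] 0.7826256353485709
wheel [0.00251369 0.00173075] 0.759079075621234
base [0.00119989 0.12397563] 0.8504132094677583
[[0.66417222 1.47424351]]
```

Knob, handle and wheel are all back at their start pixels to within 0.02 px; 0.03 rad at the lever would show as about 1.6 px. I'll hand in.

```bash
python3 -c "
from plant import *
print(job_done())"
```

```text
the job is handed in; nothing more can be done
None
```

The open puck is now under the glue nozzle, and I handed the job in at about 23 s of the 72 s allowed; no verdict is reported. With the shut fingertips I pushed the lever out to about 0.28 rad and turned the wheel clockwise through one full turn. I then pushed the lever back in until it met a firm stop at about 12 N, the highest force I read during the job.

**Last checks:**
- **Lever and wheel:** knob, handle and wheel spokes match the start picture to within 0.02 px; 0.03 rad at the lever would show as about 1.6 px.
- **Pucks:** in the top view the open puck is under the nozzle and each capped puck sits one nest further on. The network put one puck within about 5 mm of the nozzle axis (its class does not tell the pucks apart). The arm hid that nest in the scene camera, so this rests on the top view alone.
- **Bystanders:** the cap and tweezers look unmoved in the before-and-after crops. The other five I did not compare.
- **Robot:** it ended well clear of everything, with no contact force.

**Disagreements:**
- The fingertips looked up to 20 mm higher in the pictures than the reported TCP. I allowed for it with lower tip heights.
- The top-view network put the knob about 6 mm off home, and it also reported some wrong objects. I trusted the image comparison instead.

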